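# Load the long cell into the test dock

## Robot

A 7-joint arm with a two-finger parallel gripper is mounted at the origin on a cart in front of the work surface, level with it; the furniture and walls round the work are solid. World frame = base frame: x ahead of the robot, y to its left, z up, the work surface at z = 0. Lengths are in m, angles in degrees, forces in N, time in s.
With the tool pointing down it reaches from about 0.425 to 0.875 m from the base axis. Payload 4.7 kg.
Tool frame: the origin (TCP) lies midway between the tips of the shut fingers; the grasp point (between the pads) lies 19 mm behind it; z points along the fingers, y is the line along which they close (so a half turn about z gives the same grasp; the last joint's range is limited). The gripper opens to 87 mm and grips with 3 to 60 N. Pads are 19 mm wide; open, the fingers measure 117 mm over their backs; the gripper's body (75 mm by 190 mm) begins 51 mm behind the grasp point.
Start: joints at [73.803, 18.392, -4.016, 83.108, 1.295, 78.541, -3.26], TCP at [0.19, -0.622, 0.223] pointing down, gripper open.
Joint ranges: [-163.93, 163.93], [-17.29, 119.83], [-79.2, 71.16], [3.27, 140.29], [-89.18, 269.18], [5.43, 117.66], [-154.24, 154.24]. Speed limits (degrees/s): [147.25, 147.25, 180, 180, 180, 180, 180].

## Interface

Orientations are given as [roll, pitch, yaw] about the fixed x, y, z axes, in that order (R = Rz(yaw) Ry(pitch) Rx(roll)).
In Python, from cell import env gives the robot as it stands. The module is installed in compiled form; this text tells all that it offers.
- The arm moves only by the tool step_arm, never from a script. Its argument "rows" is a list of rows, each an object with "angular": the turn, a rotation vector about the tool's x, y, z in units of pi rad (1.0 is pi rad), a list of three; "slide": the shift along the tool's x, y, z in units of 500 mm (1.0 is 500 mm), a list of three; "jaw": the opening, from 0 (shut) to 1 (fully open). A call has 1 to 10 rows; each row shifts and turns the commanded pose from where the row before left it, along the tool's axes as they then stand; what a row does not reach is not made up. A row lasts 1/8 s, in which the tool goes at most 62.5 mm and 10.7 degrees, less where a joint would pass 70% of its speed; a pose out of reach is approached as far as the arm can. A call with a number of a shift or a turn outside -1 to 1 is refused whole. A call with a gripper value outside its range is refused whole. The fingers move at their own pace and stop on an object; "newtons" is the grip in N (left out, the last holds). Time passes only in rows, so rows that do not move let the fingers close. It gives the time, the measured TCP pose, the force, the opening and the grip force at its end, in the units of the state.
- env.get_obs(): the state, without advancing time (a new reading comes with each control period).
- env.read_camera(name): name is "scene" or "top" or "wrist"; returns the picture (400x640x3 uint8, red, green, blue); there is no depth.
- env.camera_info(name): a dict with "fx", "fy", "cx", "cy" (pixels), "k1" (the pictures are not rectified: a ray, as slopes to the right and down, at radius r is drawn at 1 + k1 r^2 times it, then the intrinsics apply), "R" (3x3) and "t" (3): a world point X has camera coordinates R X + t. Camera axes: x right, y down, z forward; pixel columns grow to the right and rows downward; lengths in m; the calibration is good to about 2 mm. A picture is of the moment at which its call begins: read the wrist's pose just before it. camera_info takes no time and is no camera call; for the wrist camera it gives the pose at the moment of the call.
- env.sign_off(): hands the job in; it is judged then, once.
The state is a dict: "time_s": time; "qpos": joint angles; "joint_velocities": joint speeds; "effort": joint torques, N m; "tool_pos": TCP position; "tool_rot": TCP orientation; "force": force on the tool from outside, world axes, zero at the start; "wrist_torque": the same for the moment, N m; "grip_width": finger opening in m; "grasp_force": force on a finger pad.
Only numpy, scipy, OpenCV 4.12 (cv2) and the standard library are available. Lean on these libraries where they do the work, as an engineer would, in place of code of your own. Each camera call takes 0.05 s, during which the arm holds its last target. There are 200 camera calls.

## Task

Load the long battery cell into the test dock for its capacity test: open the dock's lid (its knob may or may not be fastened), press the cell's flat end against the spring plate under the hood, tip the studded end down until the stud sits fully home in the slot of the contact block, without forcing anything, and shut the lid again. Leave the short cell, the multimeter, the spray can and the tape roll where they are.

Things in the scene. Friction and masses are not known exactly. Their poses are not given: they have to be found in the camera images.
- test_dock: Grey metal box fixed to the table, 128 (x) by 200 (y) mm, walls 60 mm high, top of the shut lid 66 mm. Origin on the table; x 0 is the cell's axis line, y 0 mid-length; z up, front (-x) towards the robot. Inner wall faces at x -62 and +58 mm, floor 8 mm high. The cell lies along y: flat end to the spring plate at -y, stud to the contact block at +y.
- cradle_mid (a point): Where the long cell's origin lies when seated: x 0, y +9, z 34 mm in the dock's frame, axes as the dock's. Two black V saddles carry the cell, at dock y -30 and +58 mm, each 10 mm thick, 44 mm wide, tops 31 mm high. Between them its sides are free for fingers.
- stud_seat (a point): Where the stud's tip belongs: on the brass contact in the slot of the contact block, x 0, y +83, z 34 mm in the dock's frame, axes as the dock's. Block 48 mm wide, top 41 mm high, face at y +76 mm; slot vertical, open at the top, 20 mm wide, bottom 25 mm high. The end wall behind it (y 95 to 100 mm) is notched down to 41 mm between x -31 and +31 mm.
- hood_edge (a point): Middle of the lower edge of the fixed black hood over the spring plate: x 0, y -42, z 55.5 mm in the dock's frame, axes as the dock's. The hood runs from the -y end wall to this edge and has cheeks at both sides, 48 mm apart inside, reaching to y -41 mm. So the cell's end cannot come straight down: it goes in under the edge on a slope.
- spring_plate (a joint): Travel (m) of the polished brass spring plate towards the dock's -y: 0 free (face at y -52 mm), 0.017 fully in. 3 N to start, 500 N/m, 11.5 N fully in. Plate 30 mm wide, 15.5 to 48.5 mm high. A seated cell keeps it 5 mm in; with the cell on a slope of 10 degrees 9 mm or more is needed to bring the studded end down past the block's face.
- lid (a joint): Lid angle (rad): 0 shut, 1.95 fully open, turning up about the hinge at the upper back edge. 130 by 204 mm, 4 mm thick, 0.22 kg, lightly damped. Past upright (1.6) it leans back and stays open; when let go before that it falls shut softly in about a second. The opened lid can be pushed shut from behind.
- lid_hinge (a point): Middle of the hinge line: x +62, y 0, z 60.5 mm in the dock's frame. Axes of the lid: equal to the dock's when shut; the lid's body runs along -x from here and its top face is 5.5 mm above.
- lid_knob (a point): Point on the axis of the lid's knob, 25 mm above the lid's top face, 104 mm from the hinge line; moves with the lid, axes of the lid (it does not turn with the knob). x -42, y 0, z 91 mm in the dock's frame when shut. The knob is the lid's handle: round, black, unmarked, 30 mm across, from 8 to 30 mm above the lid's top, on a thinner neck.
- catch_plate (a point): Inner edge of a fixed steel strip inside the front wall, 40 mm long. The knob turns a cam that may or may not grip under it: nothing outside shows which. If it grips, the lid lifts about 1 mm and stops dead. Turning the knob anticlockwise seen from above (at most 1.45 rad, to a stop, 0.03 N m) frees the lid; the knob stays where it is left, and the lid then also shuts freely.
- long_cell: The cell to load: grey cylinder 33 mm across, 132 mm long, with a steel stud 12 mm across and 8 mm long on one end (140 mm in all); about 0.28 kg. Origin on the axis at the middle of the 132 mm; x points along the axis to the studded end. Lies on the table, stud somewhere to the left, turned by up to 65 degrees either way.
- cell_stud (a point): Tip of the long cell's stud, x +74 mm in the cell's frame, same axes.
- short_cell: Bystander: the same sort of cell but 62 mm long (70 with the stud), lies beside the long one, axis to axis 64 to 74 mm. Origin on the axis at mid-length, x towards its stud.
- multimeter: Bystander: yellow and black multimeter, 152 by 78 by 48 mm. Origin under its middle, x along its length.
- contact_spray: Bystander: standing spray can, 58 mm across, 191 mm high; the can's axis is 38 mm along x from the origin, which is on the table.
- tape_roll: Bystander: black tape roll lying flat, 62 mm across, 19 mm high. Origin under its middle.
Not all that is in view belongs to the job. Leave any turquoise look-alike of the long_cell alone. Leave any yellow look-alike of the short_cell alone.

How it is judged (in metres and radians):
On the way, in this order (a step that is already met when the one before it is completed fails the run):
1. the lid stands open, leaning back past upright (value of joint lid above 1.3 rad), for 0.2 s.
2. the long cell is pressed against the spring plate while its studded end is still up (contact force between long_cell and spring_plate above 3 N and value of joint spring_plate above 0.006 m and z of cell_stud in the frame of stud_seat above 0.012 m).
3. the long cell lies seated with the lid still open: stud in the slot against the contact, spring pressed (distance between cell_stud and stud_seat below 0.005 m and angle between the x axis of long_cell and the y axis of test_dock, either way round below 0.06 rad and value of joint spring_plate above 0.003 m and value of joint lid above 1.2 rad and contact force between the fingers and long_cell below 0.1 N), for 0.2 s.
At the end, for the whole second after the job is handed in: The long cell lies at rest in the dock, its stud's tip within 5 mm of the seat on the contact and its axis within 0.06 rad of the dock's y axis, the spring plate pressed in by more than 3 mm, and the lid is shut (below 0.05 rad) (distance between cell_stud and stud_seat below 0.005 m and angle between the x axis of long_cell and the y axis of test_dock, either way round below 0.06 rad and value of joint spring_plate above 0.003 m and value of joint lid below 0.05 rad and linear speed of long_cell below 0.02 m/s); the robot touches nothing.
It fails at once if the short cell, the multimeter, the spray can or the tape roll is moved by more than 25 mm (distance of any of short_cell, multimeter, contact_spray, tape_roll from where it was at the start of the episode above 0.025 m).
It fails at once if the long cell is struck or forced with more than 90 N against the dock (contact force between long_cell and test_dock above 90 N).
It also fails if it takes over 67 s, if anything falls off the work surface, if the arm or the gripper's body presses on something with over 40 N, if the wrist force passes 120 N, or if a joint passes its speed limit or range.

## Working session

There is one attempt and no reset: what is moved stays moved. The work goes in short steps, Python scripts to look and compute and a tool call to move; the robot and the scene stay as the last step left them, time stands still between calls to the robot, and variables do not carry over. Pictures are saved under pics/ and viewed, at most 10 in all, crops included, and the job is handed in when it is done.

Besides the shell and the picture viewer there is one more tool, called as a command line: name --argument value ..., lists and objects as JSON in quotes. step_arm: Moves the arm, as the interface text tells. Shifts and turns lie within -1 to 1; 1 stands for 500 mm of shift or pi rad of turn. Its arguments: {"type":"object","properties":{"rows":{"type":"array"},"newtons":{"type":"number"}},"required":["rows"]}

```bash
mkdir -p pics
python3 - <<'E'
from cell import env
import cv2
for n in ("scene","top"):
    im=env.read_camera(n); cv2.imwrite(f"pics/{n}0.png",im[:,:,::-1])
    i=env.camera_info(n); print(n,i)
o=env.get_obs(); print(o)
E
```

```text
scene {'fx': 390.7060394687424, 'fy': 390.7060394687424, 'cx': 314.6469838931372, 'cy': 201.27682358770505, 'k1': -0.04647726286849586, 'R': array([[-0.60226919, -0.79826256,  0.0069787 ],
       [-0.51072739,  0.37858283, -0.77190192],
       [ 0.61353839, -0.46845696, -0.63570332]]), 't': array([0.37947767, 0.32839757, 0.70775059])}
top {'fx': 363.8972850909575, 'fy': 363.8972850909575, 'cx': 317.1558880483361, 'cy': 200.6290070506526, 'k1': -0.01551690062704543, 'R': array([[ 0.01961213, -0.9997959 , -0.00484993],
       [-0.9888753 , -0.01868206, -0.14756905],
       [ 0.14744833,  0.00769012, -0.98903986]]), 't': array([0.08079402, 0.5429897 , 1.07747489])}
{'time_s': 0.1, 'qpos': array([73.80438502, 18.43644705, -4.01659007, 83.16633838,  1.29506777,
       78.5417638 , -3.26008494]), 'joint_velocities': array([-0.00712106,  0.01813011,  0.0381968 , -0.13816077, -0.04388019,
        0.10008905,  0.0155233 ]), 'effort': array([-8.38312280e-04, -4.92569447e+01, -4.05902686e-01, -3.13399708e+01,
       -6.41118642e-02,  3.94990901e-02,  5.55266433e-05]), 'tool_pos': array([ 0.18989961, -0.62112975,  0.2215663 ]), 'tool_rot': array([-1.79900690e+02,  5.13930687e-03,  1.70061124e+01]), 'force': array([ 0.05185812, -0.46240213,  0.34629804]), 'wrist_torque': array([-0.03285419, -0.04642507,  0.02495105]), 'grasp_force': 0.0, 'grip_width': 0.08720488467057251}
```

View pics/top0.png

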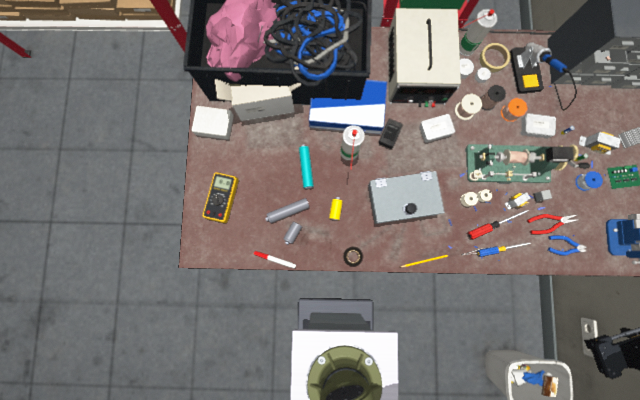

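View pics/scene0.png

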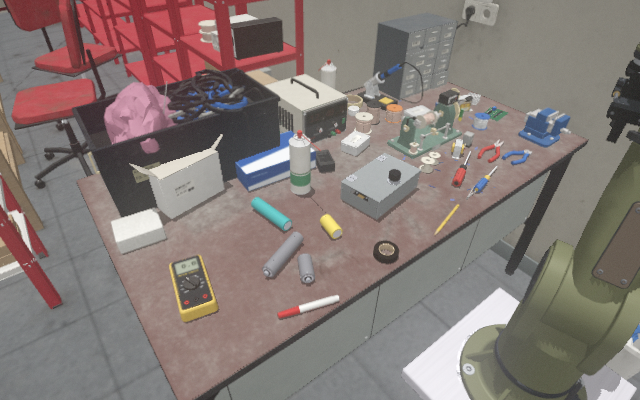

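Candidates for the long cell: grey cylinder at top (288,211), turquoise look-alike (307,167), and short ones: grey (292,233), yellow (336,208). The long grey one is the target. The dock is at (407,198) with its knob at (411,208). I'll check with one close crop.

```bash
cat > h.py <<'E'
import numpy as np, cv2
from scipy.optimize import least_squares
from scipy.spatial.transform import Rotation as Ro
def proj(i,P):
    P=np.atleast_2d(P)@i["R"].T+i["t"]; s=P[:,:2]/P[:,2:]
    s=s*(1+i["k1"]*(s**2).sum(1,keepdims=True))
    return s*[i["fx"],i["fy"]]+[i["cx"],i["cy"]]
def onplane(i,uv,z):
    d=(np.array(uv,float)-[i["cx"],i["cy"]])/[i["fx"],i["fy"]]; s=d.copy()
    for _ in range(10): s=d/(1+i["k1"]*(s@s))
    r=i["R"].T@np.append(s,1); c=-i["R"].T@i["t"]
    return c+r*(z-c[2])/r[2]
E
python3 - <<'E'
import cv2, numpy as np
a=cv2.imread("pics/top0.png"); b=cv2.imread("pics/scene0.png")
A=cv2.resize(a[160:260,255:455],None,fx=4,fy=4,interpolation=cv2.INTER_CUBIC)
cv2.imwrite("pics/topcrop.png",A)
B=cv2.resize(b[140:300,240:440],None,fx=3.75,fy=3.75,interpolation=cv2.INTER_CUBIC); cv2.imwrite("pics/scenecrop.png",B)
E
```

```text
(no output)
```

View pics/topcrop.png

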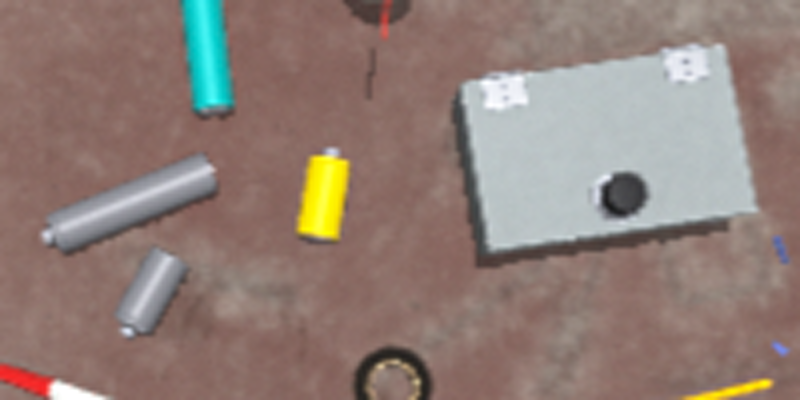

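View pics/scenecrop.png

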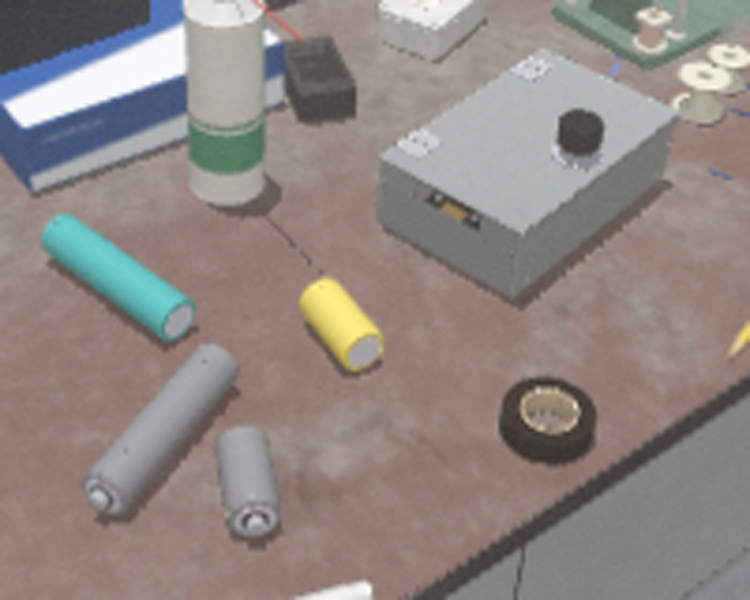

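The crop confirms the grey long cell: stud tip at top crop (47,236), flat end about (211,172). The short grey cell is below it, and the dock lid corners and knob are clear in both views.

```bash
cat > fit.py <<'E'
from cell import env
from h import *
T=env.camera_info("top"); S=env.camera_info("scene")
ft=lambda p:(np.array(p)+.5)/4-.5+[255,160]
fs=lambda p:(np.array(p)+.5)/3.75-.5+[240,140]
L=np.array([[62,102,66],[62,-102,66],[-68,-102,66],[-68,102,66],[-42,0,96]])/1000
pt=ft([[462,83],[725,44],[758,212],[487,250],[625,192]]); ps=fs([[382,155],[545,50],[678,118],[520,235],[580,120]])
def W(p,L):
    c,s=np.cos(p[2]),np.sin(p[2]); return L@np.array([[c,s,0],[-s,c,0],[0,0,1]])+[p[0],p[1],0]
f=lambda p:np.r_[(proj(T,W(p,L))-pt).ravel(),(proj(S,W(p,L))-ps).ravel()]
r=least_squares(f,[.55,-.2,0.1]); print("dock",r.x,np.degrees(r.x[2]),r.fun.round(1))
print("knob",W(r.x,np.array([[-.042,0,.091]])),"campos",-T["R"].T@T["t"],-S["R"].T@S["t"])
# cell
def C(p,x): return [p[0]+x*np.cos(p[2]),p[1]+x*np.sin(p[2]),.0165]
ct=ft([[47,236],[209,172]]); cs=fs([[98,497]])
g=lambda p:np.r_[(proj(T,[C(p,.074),C(p,-.066)])-ct).ravel(),(proj(S,[C(p,.074)])-cs).ravel()]
q=least_squares(g,[.5,.2,2.]); print("cell",q.x,np.degrees(q.x[2]),q.fun.round(1))
for n,p in(("short",(152,290)),("tape",(393,385)),("yellow",(323,196))): print(n,onplane(T,ft(p),.0165))
print("can base",onplane(S,fs((228,195)),0))
E
python3 fit.py
```

```text
dock [ 0.55809666 -0.17683143  0.15559637] 8.915015452684642 [-0.5 -0.3  0.   0.4 -0.2  0.6  0.1  0.4  0.4  0.4 -1.4 -0.2 -0.6 -0.7
  0.9 -1.5  0.1 -0.2  0.3  0.3]
knob [[ 0.51660405 -0.18334014  0.091     ]] campos [0.37649269 0.08263579 1.14618594] [-0.03796282  0.51014782  0.70076186]
cell [0.51396414 0.18054494 1.96963575] 112.85181536913845 [-0.  -0.   1.2 -0.5 -0.5  1. ]
short [0.44476085 0.16552548 0.0165    ]
tape [ 0.37556555 -0.02155975  0.0165    ]
yellow [0.52070239 0.03394484 0.0165    ]
can base [6.98188299e-01 3.86722320e-04 0.00000000e+00]
```

```bash
cat >> h.py <<'E'
E=lambda r,p,y:Ro.from_euler("xyz",[r,p,y],degrees=True)
def plan(P0,R0,wps):
    """wps: list of (pos, Rotation, nrows, jaw); prints rows, error-feedback rounded"""
    out=[]; P,R=np.array(P0,float),R0; ps,rs=P,R
    for p,r,n,j in wps:
        p=np.array(p,float); rv=(rs.inv()*r).as_rotvec()
        for k in range(1,n+1):
            tp=ps+(p-ps)*k/n; tr=rs*Ro.from_rotvec(rv*k/n)
            s=np.round(R.inv().apply(tp-P)/.5,3); a=np.round((R.inv()*tr).as_rotvec()/np.pi,3)
            assert np.linalg.norm(s)*500<62.5 and np.linalg.norm(a)*180<10.7,(k,np.linalg.norm(s)*500,np.linalg.norm(a)*180)
            P=P+R.apply(s*.5); R=R*Ro.from_rotvec(a*np.pi)
            out.append('{"angular":%s,"slide":%s,"jaw":%g}'%((a+0).tolist(),(s+0).tolist(),j))
        ps,rs=p,r
    for i in range(0,len(out),10): print("["+",".join(out[i:i+10])+"]\n")
    print(P,R.as_euler("xyz",degrees=True))
def state(env):
    o=env.get_obs(); print("t",o["time_s"],"pos",o["tool_pos"].round(4),"rot",o["tool_rot"].round(2),"F",o["force"].round(2),"M",o["wrist_torque"].round(2),"w",round(o["grip_width"],4),"g",round(o["grasp_force"],2),"q",o["qpos"].round(0))
    return o["tool_pos"],E(*o["tool_rot"])
E
python3 - <<'E'
from cell import env
from h import *
P,R=state(env)
plan(P,R,[([.50,-.186,.20],E(180,0,106),10,1)])
T=env.camera_info("top")
for z in(.15,.18): print(onplane(T,(347,185),z),onplane(T,(350,166),z))
E
```

```text
t 0.1 pos [ 0.1899 -0.6211  0.2216] rot [-1.799e+02  1.000e-02  1.701e+01] F [ 0.05 -0.46  0.35] M [-0.03 -0.05  0.02] w 0.0872 g 0.0 q [74. 18. -4. 83.  1. 79. -3.]
[{"angular":[0.0, 0.0, -0.049],"slide":[0.085, -0.065, 0.004],"jaw":1},{"angular":[0.0, 0.0, -0.05],"slide":[0.094, -0.051, 0.005],"jaw":1},{"angular":[0.0, 0.0, -0.049],"slide":[0.1, -0.037, 0.004],"jaw":1},{"angular":[0.0, 0.0, -0.05],"slide":[0.105, -0.02, 0.005],"jaw":1},{"angular":[0.0, 0.0, -0.049],"slide":[0.107, -0.003, 0.004],"jaw":1},{"angular":[0.0, 0.0, -0.05],"slide":[0.106, 0.013, 0.005],"jaw":1},{"angular":[0.0, 0.0, -0.049],"slide":[0.103, 0.029, 0.004],"jaw":1},{"angular":[0.0, 0.0, -0.05],"slide":[0.097, 0.045, 0.004],"jaw":1},{"angular":[0.0, 0.0, -0.049],"slide":[0.089, 0.059, 0.005],"jaw":1},{"angular":[0.0, -0.001, -0.049],"slide":[0.078, 0.072, 0.004],"jaw":1}]

[ 0.49980841 -0.18613867  0.20009216] [-1.79979163e+02  8.00947698e-02  1.05926153e+02]
[0.57057619 0.00814313 0.15      ] [6.25017444e-01 1.22860719e-04 1.50000000e-01]
[0.56473139 0.01038647 0.18      ] [0.61753316 0.00260773 0.18      ]
```

step_arm --rows '[{"angular": [0.0,0.0,-0.049],"slide": [0.085,-0.065,0.004],"jaw": 1},{"angular": [0.0,0.0,-0.05],"slide": [0.094,-0.051,0.005],"jaw": 1},{"angular": [0.0,0.0,-0.049],"slide": [0.1,-0.037,0.004],"jaw": 1},{"angular": [0.0,0.0,-0.05],"slide": [0.105,-0.02,0.005],"jaw": 1},{"angular": [0.0,0.0,-0.049],"slide": [0.107,-0.003,0.004],"jaw": 1},{"angular": [0.0,0.0,-0.05],"slide": [0.106,0.013,0.005],"jaw": 1},{"angular": [0.0,0.0,-0.049],"slide": [0.103,0.029,0.004],"jaw": 1},{"angular": [0.0,0.0,-0.05],"slide": [0.097,0.045,0.004],"jaw": 1},{"angular": [0.0,0.0,-0.049],"slide": [0.089,0.059,0.005],"jaw": 1},{"angular": [0.0,-0.001,-0.049],"slide": [0.078,0.072,0.004],"jaw": 1}]' --newtons 15

```text
time_s: 1.35
tool_pos: [0.5005, -0.1852, 0.2002]
tool_rot: [-180.0, 0.2, 106.2]
force: [0.5, -0.3, -0.1]
grip_width: 0.0872
grasp_force: 0.0
```

Run:
```python
from cell import env
from h import *
i=env.camera_info("wrist"); P,R=state(env)
im=env.read_camera("wrist"); cv2.imwrite("pics/w1.png",im[:,:,::-1])
print("cam",-i["R"].T@i["t"], {k:i[k] for k in("fx","cx","cy","k1")}, proj(i,[[.5166,-.1833,.096]]))
np.savez("w1.npz",**i)
```

```text
t 1.35 pos [ 0.5005 -0.1852  0.2002] rot [-179.96    0.19  106.2 ] F [ 0.46 -0.3  -0.13] M [-0.03 -0.14  0.02] w 0.0872 g 0.0 q [ 48.   7. -33. 101.   4.  74.  30.]
cam [ 0.48078275 -0.11731619  0.36198334] {'fx': 291.5572824063116, 'cx': 320.84545590135923, 'cy': 194.5229043114004, 'k1': -0.027698984335357606} [[337.8940457  195.59059443]]
```

View pics/w1.png

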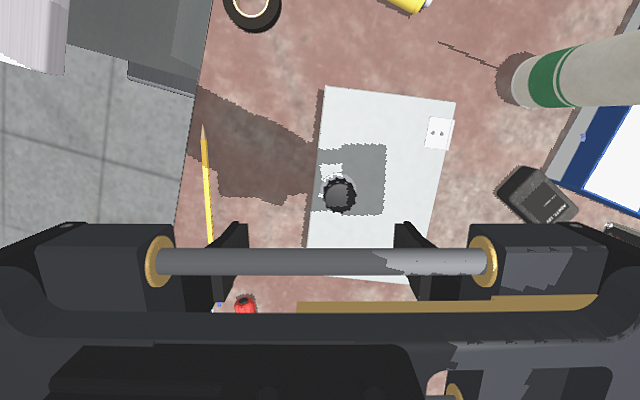

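Wrist view: knob top at (339,194), predicted (338,196); lid's front-left corner (325,86), back-left (456,102). The fit agrees.

```bash
cat >> fit.py <<'E'
Wc=np.load("w1.npz"); pw=np.array([[456,102],[325,86],[339,194]])
f2=lambda p:np.r_[f(p),(proj(Wc,W(p,L[[0,3,4]]))-pw).ravel()*1.]
r=least_squares(f2,r.x); print("dock2",r.x,np.degrees(r.x[2]),r.fun[-6:].round(1)); print("knob",W(r.x,np.array([[-.042,0,.091]])))
E
python3 fit.py | grep -A3 dock2
python3 - <<'E'
from cell import env
from h import *
P,R=state(env)
k=[.5166,-.1836]
plan(P,R,[(k+[.125],E(180,0,106),2,1),(k+[.073],E(180,0,106),2,1),(k+[.073],E(180,0,106),5,0)])
plan(k+[.073],E(180,0,106),[(k+[.073],E(180,0,189),9,0),(k+[.077],E(180,0,189),1,0)])
E
```

```text
dock2 [ 0.55885997 -0.1777335   0.15730906] 9.013145366879403 [ 0.7 -0.5 -0.4 -2.8 -0.6  2.8]
knob [[ 0.51737856 -0.18431327  0.091     ]]
t 1.4 pos [ 0.5047 -0.1764  0.2003] rot [ 1.7976e+02 -3.0000e-02  1.0705e+02] F [2.7  6.05 0.85] M [ 0.44 -0.37  0.  ] w 0.0874 g 0.0 q [ 48.   7. -33. 100.   4.  73.  30.]
[{"angular":[0.001, 0.0, 0.003],"slide":[-0.01, 0.009, 0.075],"jaw":1},{"angular":[0.0, 0.0, 0.003],"slide":[-0.011, 0.009, 0.076],"jaw":1},{"angular":[0.0, 0.0, 0.0],"slide":[0.0, 0.0, 0.052],"jaw":1},{"angular":[0.0, 0.0, 0.0],"slide":[0.0, 0.0, 0.052],"jaw":1},{"angular":[0.0, 0.0, 0.0],"slide":[0.0, 0.0, 0.0],"jaw":0},{"angular":[0.0, 0.0, 0.0],"slide":[0.0, 0.0, 0.0],"jaw":0},{"angular":[0.0, 0.0, 0.0],"slide":[0.0, 0.0, 0.0],"jaw":0},{"angular":[0.0, 0.0, 0.0],"slide":[0.0, 0.0, 0.0],"jaw":0},{"angular":[0.0, 0.0, 0.0],"slide":[0.0, 0.0, 0.0],"jaw":0}]

[ 0.5165896  -0.18371425  0.0728582 ] [ 1.79936753e+02 -3.70365434e-02  1.05971751e+02]
[{"angular":[0.0, 0.0, -0.051],"slide":[0.0, 0.0, 0.0],"jaw":0},{"angular":[0.0, 0.0, -0.051],"slide":[0.0, 0.0, 0.0],"jaw":0},{"angular":[0.0, 0.0, -0.052],"slide":[0.0, 0.0, 0.0],"jaw":0},{"angular":[0.0, 0.0, -0.051],"slide":[0.0, 0.0, 0.0],"jaw":0},{"angular":[0.0, 0.0, -0.051],"slide":[0.0, 0.0, 0.0],"jaw":0},{"angular":[0.0, 0.0, -0.051],"slide":[0.0, 0.0, 0.0],"jaw":0},{"angular":[0.0, 0.0, -0.052],"slide":[0.0, 0.0, 0.0],"jaw":0},{"angular":[0.0, 0.0, -0.051],"slide":[0.0, 0.0, 0.0],"jaw":0},{"angular":[0.0, 0.0, -0.051],"slide":[0.0, 0.0, 0.0],"jaw":0},{"angular":[0.0, 0.0, 0.0],"slide":[0.0, 0.0, -0.008],"jaw":0}]

[ 0.5166 -0.1836  0.077 ] [ 1.80000000e+02  2.54444375e-14 -1.71020000e+02]
```

step_arm --rows '[{"angular": [0,0,0],"slide": [0,0,0],"jaw": 1},{"angular": [0,0,0],"slide": [0,0,0],"jaw": 1}]'

```text
time_s: 1.65
tool_pos: [0.4992, -0.1879, 0.2002]
tool_rot: [-179.9, 0.2, 105.8]
force: [-0.6, -0.8, 0.0]
grip_width: 0.0868
grasp_force: 0.0
```

Run:
```python
from cell import env
from h import *
P,R=state(env)
k=[.517,-.184]
plan(P,R,[(k+[.125],E(180,0,106),2,1),(k+[.073],E(180,0,106),2,1),(k+[.073],E(180,0,106),5,0)])
```

```text
t 1.65 pos [ 0.4992 -0.1879  0.2002] rot [-179.92    0.19  105.8 ] F [-0.61 -0.81  0.01] M [-0.05 -0.16  0.01] w 0.0868 g 0.0 q [ 48.   7. -33. 101.   4.  74.  30.]
[{"angular":[0.0, 0.001, -0.001],"slide":[-0.001, 0.018, 0.075],"jaw":1},{"angular":[0.0, 0.0, 0.0],"slide":[-0.001, 0.019, 0.075],"jaw":1},{"angular":[0.0, 0.0, 0.0],"slide":[0.0, 0.0, 0.052],"jaw":1},{"angular":[0.0, 0.0, 0.0],"slide":[0.0, 0.0, 0.052],"jaw":1},{"angular":[0.0, 0.0, 0.0],"slide":[0.0, 0.0, 0.0],"jaw":0},{"angular":[0.0, 0.0, 0.0],"slide":[0.0, 0.0, 0.0],"jaw":0},{"angular":[0.0, 0.0, 0.0],"slide":[0.0, 0.0, 0.0],"jaw":0},{"angular":[0.0, 0.0, 0.0],"slide":[0.0, 0.0, 0.0],"jaw":0},{"angular":[0.0, 0.0, 0.0],"slide":[0.0, 0.0, 0.0],"jaw":0}]

[ 0.51712264 -0.18397817  0.07316271] [-1.79919745e+02  1.05689809e-02  1.05976998e+02]
```

step_arm --rows '[{"angular": [0,0.001,-0.001],"slide": [-0.001,0.018,0.075],"jaw": 1},{"angular": [0,0,0],"slide": [-0.001,0.019,0.075],"jaw": 1},{"angular": [0,0,0],"slide": [0,0,0.06],"jaw": 1},{"angular": [0,0,0],"slide": [0,0,0.032],"jaw": 1},{"angular": [0,0,0],"slide": [0,0,0.012],"jaw": 1},{"angular": [0,0,0],"slide": [0,0,0],"jaw": 0},{"angular": [0,0,0],"slide": [0,0,0],"jaw": 0},{"angular": [0,0,0],"slide": [0,0,0],"jaw": 0},{"angular": [0,0,0],"slide": [0,0,0],"jaw": 0}]' --newtons 12

```text
time_s: 2.78
tool_pos: [0.5184, -0.1827, 0.074]
tool_rot: [180.0, 0.0, 106.1]
force: [0.8, -0.6, -0.0]
grip_width: 0.055
grasp_force: 0.0
```

step_arm --rows '[{"angular": [0,0,0],"slide": [0,0,0],"jaw": 0},{"angular": [0,0,0],"slide": [0,0,0],"jaw": 0},{"angular": [0,0,0],"slide": [0,0,0],"jaw": 0},{"angular": [0,0,0],"slide": [0,0,0],"jaw": 0},{"angular": [0,0,0],"slide": [0,0,0],"jaw": 0}]'

```text
time_s: 3.4
tool_pos: [0.5181, -0.1826, 0.0735]
tool_rot: [-180.0, 0.0, 106.1]
force: [0.6, -0.4, -0.1]
grip_width: 0.0293
grasp_force: 12.0
```

step_arm --rows '[{"angular": [0,0,-0.03],"slide": [0,0,0],"jaw": 0},{"angular": [0,0,-0.05],"slide": [0,0,0],"jaw": 0},{"angular": [0,0,-0.05],"slide": [0,0,0],"jaw": 0},{"angular": [0,0,-0.05],"slide": [0,0,0],"jaw": 0},{"angular": [0,0,-0.055],"slide": [0,0,0],"jaw": 0},{"angular": [0,0,-0.055],"slide": [0,0,0],"jaw": 0},{"angular": [0,0,-0.055],"slide": [0,0,0],"jaw": 0},{"angular": [0,0,-0.055],"slide": [0,0,0],"jaw": 0},{"angular": [0,0,-0.04],"slide": [0,0,0],"jaw": 0},{"angular": [0,0,-0.02],"slide": [0,0,0],"jaw": 0}]'

```text
time_s: 4.65
tool_pos: [0.5167, -0.1848, 0.0731]
tool_rot: [-179.9, -0.2, -171.1]
force: [-1.6, -3.9, -1.4]
grip_width: 0.0294
grasp_force: 12.0
```

step_arm --rows '[{"angular": [0,0,0],"slide": [0,0,0],"jaw": 0},{"angular": [0,0,0],"slide": [0,0,-0.005],"jaw": 0},{"angular": [0,0,0],"slide": [0,0,-0.005],"jaw": 0}]'

```text
time_s: 5.03
tool_pos: [0.518, -0.1845, 0.0784]
tool_rot: [-179.9, -0.0, -171.2]
force: [1.3, -5.0, -3.4]
grip_width: 0.0294
grasp_force: 12.0
```

```bash
python3 -c "
from cell import env
from h import *
state(env)"
```

```text
t 5.025 pos [ 0.518  -0.1845  0.0784] rot [-1.7987e+02 -1.0000e-02 -1.7123e+02] F [ 1.32 -5.03 -3.39] M [-1.07 -0.31 -0.01] w 0.0294 g 12.0 q [ 56.  19. -45. 106.  15.  62. 104.]
```

Run:
```python
import numpy as np
a=np.r_[0.048,np.linspace(.1,1.75,14)]
p=.1084*np.c_[np.cos(np.radians(163.6)-a),np.sin(np.radians(163.6)-a)]
s=-np.diff(p,axis=0)/.5; acc=np.round(np.cumsum(s,0),3); r=np.diff(np.r_[[[0,0]],acc],axis=0).round(3)
print(a.round(2)); print(r.tolist())
```

```text
[0.05 0.1  0.23 0.35 0.48 0.61 0.73 0.86 0.99 1.12 1.24 1.37 1.5  1.62
 1.75]
[[-0.004, -0.011], [-0.012, -0.024], [-0.015, -0.023], [-0.018, -0.021], [-0.02, -0.019], [-0.022, -0.016], [-0.025, -0.013], [-0.026, -0.009], [-0.026, -0.007], [-0.028, -0.002], [-0.027, 0.0], [-0.027, 0.004], [-0.027, 0.008], [-0.025, 0.01]]
```

step_arm --rows '[{"angular": [0,0,0],"slide": [-0.004,0,-0.011],"jaw": 0},{"angular": [0,0,0],"slide": [-0.012,0,-0.024],"jaw": 0},{"angular": [0,0,0],"slide": [-0.015,0,-0.023],"jaw": 0},{"angular": [0,0,0],"slide": [-0.018,0,-0.021],"jaw": 0}]'

```text
time_s: 5.52
tool_pos: [0.5407, -0.1808, 0.1178]
tool_rot: [-179.9, -0.2, -171.2]
force: [-2.7, -5.1, -2.3]
grip_width: 0.0297
grasp_force: 12.0
```

step_arm --rows '[{"angular": [0,0,0],"slide": [-0.02,0,-0.019],"jaw": 0},{"angular": [0,0,0],"slide": [-0.022,0,-0.016],"jaw": 0},{"angular": [0,0,0],"slide": [-0.025,0,-0.013],"jaw": 0},{"angular": [0,0,0],"slide": [-0.026,0,-0.009],"jaw": 0},{"angular": [0,0,0],"slide": [-0.026,0,-0.007],"jaw": 0}]'

```text
time_s: 6.15
tool_pos: [0.6019, -0.1706, 0.1506]
tool_rot: [-179.9, 0.0, -171.2]
force: [-1.8, -4.8, 2.6]
grip_width: 0.0296
grasp_force: 12.0
```

```bash
python3 -c "
from cell import env
from h import *
state(env)
cv2.imwrite('pics/s2.png',env.read_camera('scene')[100:300,200:467,::-1].repeat(3,0).repeat(3,1))"
```

```text
t 6.15 pos [ 0.6019 -0.1706  0.1506] rot [-1.7990e+02  1.0000e-02 -1.7117e+02] F [-1.8  -4.82  2.58] M [-0.87  0.25  0.04] w 0.0296 g 11.99 q [ 49.  24. -45.  91.  18.  72. 100.]
```

View pics/s2.png

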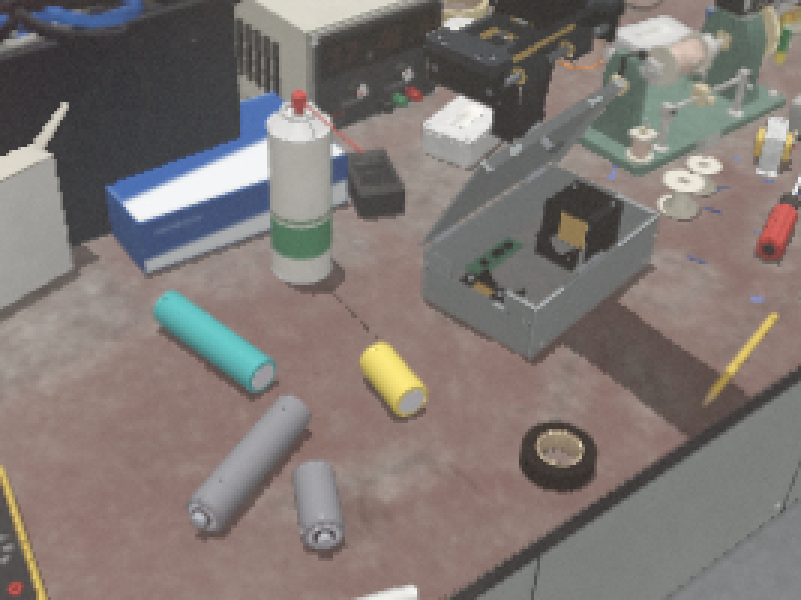

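The lid stands about 1 rad open with its knob gripped behind it; inside the dock show the hood and brass plate (585,225) and the contact block (485,280). Continue the arc.

step_arm --rows '[{"angular": [0,0,0],"slide": [-0.028,0,-0.002],"jaw": 0},{"angular": [0,0,0],"slide": [-0.027,0,0],"jaw": 0},{"angular": [0,0,0],"slide": [-0.027,0,0.004],"jaw": 0},{"angular": [0,0,0],"slide": [-0.027,0,0.008],"jaw": 0},{"angular": [0,0,0],"slide": [-0.025,0,0.01],"jaw": 0},{"angular": [0,0,0],"slide": [0,0,0],"jaw": 0},{"angular": [0,0,0],"slide": [0,0,0],"jaw": 0.5},{"angular": [0,0,0],"slide": [0,0,0],"jaw": 0.5},{"angular": [0,0,0],"slide": [0,0,0],"jaw": 0.6},{"angular": [0,0,0],"slide": [0,0,0],"jaw": 0.6}]'

```text
time_s: 7.45
tool_pos: [0.6672, -0.1581, 0.1397]
tool_rot: [179.9, -0.0, -171.0]
force: [0.3, 0.0, -0.3]
grip_width: 0.0506
grasp_force: 0.3
```

```bash
python3 -c "
from cell import env
from h import *
P,R=state(env)
c=[.514,.1805]
plan(P,R,[(P+[0,0,.11],R,2,.6)])
P=P+[0,0,.11]
plan(P,R,[([.50,-.10,.26],E(180,0,160),3,.8),([.43,.02,.24],E(180,0,132),3,.8),([.50,.165,.2],E(180,0,112.9),4,.8)])"
```

```text
t 7.45 pos [ 0.6672 -0.1581  0.1397] rot [ 1.7994e+02 -2.0000e-02 -1.7103e+02] F [ 0.29  0.03 -0.29] M [ 0.2  -0.25 -0.01] w 0.0506 g 0.27 q [ 42.  32. -43.  82.  22.  75.  96.]
[{"angular":[0.0, 0.0, 0.0],"slide":[0.0, 0.0, -0.11],"jaw":0.6},{"angular":[0.0, 0.0, 0.0],"slide":[0.0, 0.0, -0.11],"jaw":0.6}]

[ 0.66727767 -0.15822425  0.24972915] [ 1.79939560e+02 -2.26374112e-02 -1.71033122e+02]
[{"angular":[0.0, 0.0, 0.054],"slide":[0.104, 0.056, -0.007],"jaw":0.8},{"angular":[0.0, 0.0, 0.053],"slide":[0.112, 0.037, -0.006],"jaw":0.8},{"angular":[0.0, 0.0, 0.054],"slide":[0.117, 0.018, -0.007],"jaw":0.8},{"angular":[0.0, 0.0, 0.052],"slide":[0.071, 0.059, 0.013],"jaw":0.8},{"angular":[0.0, 0.0, 0.052],"slide":[0.08, 0.047, 0.014],"jaw":0.8},{"angular":[0.0, 0.0, 0.051],"slide":[0.086, 0.033, 0.013],"jaw":0.8},{"angular":[0.0, 0.0, 0.027],"slide":[0.031, 0.075, 0.02],"jaw":0.8},{"angular":[0.0, 0.0, 0.027],"slide":[0.036, 0.072, 0.02],"jaw":0.8},{"angular":[0.0, 0.0, 0.026],"slide":[0.043, 0.068, 0.02],"jaw":0.8},{"angular":[0.0, 0.0, 0.027],"slide":[0.048, 0.065, 0.02],"jaw":0.8}]

[0.4999991  0.16523375 0.20013895] [-1.79992500e+02 -6.41026186e-02  1.12826862e+02]
```

step_arm --rows '[{"angular": [0,0,0],"slide": [-0.03,0,0.0],"jaw": 0.7},{"angular": [0,0,0],"slide": [-0.03,0,-0.02],"jaw": 0.8},{"angular": [0,0,0],"slide": [0,0,-0.08],"jaw": 0.8},{"angular": [0,0,0],"slide": [0,0,-0.11],"jaw": 0.8},{"angular": [0,0,0],"slide": [0,0,-0.05],"jaw": 0.8}]'

```text
time_s: 8.07
tool_pos: [0.6979, -0.1541, 0.2739]
tool_rot: [-179.9, 0.2, -171.1]
force: [-0.2, -0.6, -0.2]
grip_width: 0.0696
grasp_force: 0.0
```

```bash
python3 -c "
from cell import env
from h import *
P,R=state(env)
plan(P,R,[([.53,-.12,.28],E(180,0,162),4,.8),([.43,.02,.26],E(180,0,132),3,.8),([.48,.14,.2],E(180,0,112.9),3,.8)])
cv2.imwrite('pics/t2.png',env.read_camera('top')[:,:,::-1])"
```

```text
t 8.075 pos [ 0.6979 -0.1541  0.2739] rot [-179.94    0.22 -171.09] F [-0.17 -0.62 -0.23] M [ 0.11 -0.14  0.01] w 0.0696 g 0.0 q [ 38.  31. -44.  67.  21.  89.  97.]
[{"angular":[0.0, 0.0, 0.037],"slide":[0.08, 0.03, -0.003],"jaw":0.8},{"angular":[0.0, 0.001, 0.038],"slide":[0.083, 0.02, -0.004],"jaw":0.8},{"angular":[0.0, 0.0, 0.037],"slide":[0.085, 0.01, -0.003],"jaw":0.8},{"angular":[0.0, 0.0, 0.038],"slide":[0.086, 0.001, -0.003],"jaw":0.8},{"angular":[0.0, 0.0, 0.055],"slide":[0.092, 0.068, 0.013],"jaw":0.8},{"angular":[0.0, 0.0, 0.056],"slide":[0.103, 0.051, 0.013],"jaw":0.8},{"angular":[0.0, 0.0, 0.055],"slide":[0.11, 0.032, 0.014],"jaw":0.8},{"angular":[0.0, 0.0, 0.036],"slide":[0.037, 0.078, 0.04],"jaw":0.8},{"angular":[0.0, 0.0, 0.035],"slide":[0.046, 0.074, 0.04],"jaw":0.8},{"angular":[0.0, 0.0, 0.035],"slide":[0.054, 0.068, 0.04],"jaw":0.8}]

[0.47984487 0.14015809 0.19980647] [1.79960015e+02 3.69648804e-02 1.12951684e+02]
```

step_arm --rows '[{"angular": [0,0,0.037],"slide": [0.08,0.03,-0.003],"jaw": 0.8},{"angular": [0,0,0.038],"slide": [0.083,0.02,-0.004],"jaw": 0.8},{"angular": [0,0,0.037],"slide": [0.085,0.01,-0.003],"jaw": 0.8},{"angular": [0,0,0.038],"slide": [0.086,0.001,-0.003],"jaw": 0.8},{"angular": [0,0,0.055],"slide": [0.092,0.068,0.013],"jaw": 0.8},{"angular": [0,0,0.056],"slide": [0.103,0.051,0.013],"jaw": 0.8},{"angular": [0,0,0.055],"slide": [0.11,0.032,0.014],"jaw": 0.8},{"angular": [0,0,0.036],"slide": [0.037,0.078,0.04],"jaw": 0.8},{"angular": [0,0,0.035],"slide": [0.046,0.074,0.04],"jaw": 0.8},{"angular": [0,0,0.035],"slide": [0.054,0.068,0.04],"jaw": 0.8}]'

```text
time_s: 9.38
tool_pos: [0.4775, 0.1368, 0.1976]
tool_rot: [-180.0, 0.2, 113.2]
force: [0.1, -1.1, -0.6]
grip_width: 0.0696
grasp_force: 0.0
```

step_arm --rows '[{"angular": [0,0,0],"slide": [0,0,0],"jaw": 0.8},{"angular": [0,0,0],"slide": [0,0,0],"jaw": 0.8}]'

```text
time_s: 9.62
tool_pos: [0.477, 0.1354, 0.1977]
tool_rot: [-179.9, 0.0, 113.5]
force: [0.7, 0.2, -0.3]
grip_width: 0.0695
grasp_force: 0.0
```

```bash
python3 -c "
from cell import env
from h import *
i=env.camera_info('wrist');np.savez('w2.npz',**i)
im=env.read_camera('wrist')[:,:,::-1]; P,R=state(env)
a=cv2.imread('pics/t2.png')[130:250,340:500]
b=env.read_camera('scene')[100:220,320:480,::-1]
c=np.hstack([cv2.resize(x,(400,300)) for x in(a,b)])
cv2.imwrite('pics/w2.png',np.vstack([im[0:240,:640].copy(),np.zeros((8,640,3),np.uint8),cv2.resize(c,(640,240))]))
c=[.514,.1805]
print(proj(i,[[.514+.074*np.cos(1.9696),.1805+.074*np.sin(1.9696),.0165],[.514-.066*np.cos(1.9696),.1805-.066*np.sin(1.9696),.0165]]))"
```

```text
t 9.675 pos [0.4774 0.1348 0.198 ] rot [-1.7989e+02  8.0000e-02  1.1345e+02] F [ 0.22 -0.08 -0.33] M [-0.01 -0.16 -0.01] w 0.0694 g 0.0 q [ 44.   5. -65. 105.   5.  73.   1.]
[[368.77574917  88.3398888 ]
 [362.71657723 208.20689123]]
```

View pics/w2.png

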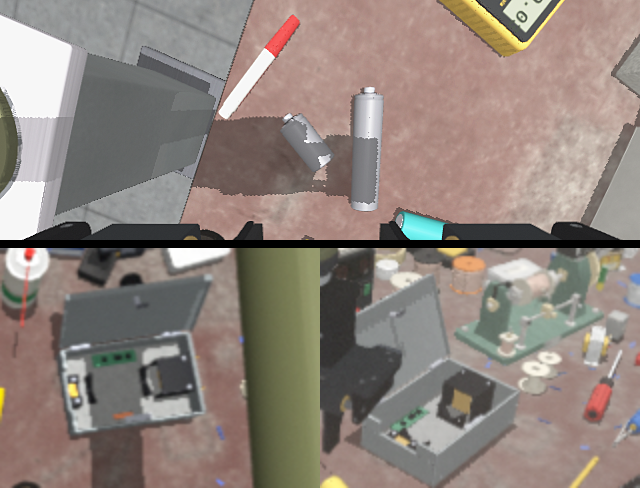

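Stud tip at (370,88), flat end (363,207) as predicted (369,88)/(363,208). The lower panels show the lid fully open. Descend on the cell.

```bash
python3 -c "
from cell import env
from h import *
P,R=state(env)
c=[.514,.181];q=E(180,0,112.9)
plan(P,R,[(c+[.11],q,3,.6),(c+[.04],q,2,.58),(c+[.015],q,2,.58),(c+[.006],q,2,.58)])"
```

```text
t 9.725 pos [0.4776 0.1346 0.1983] rot [-1.7992e+02  1.2000e-01  1.1340e+02] F [-0.3  -0.32 -0.01] M [-0.03 -0.17  0.01] w 0.0697 g 0.0 q [ 44.   5. -65. 105.   5.  73.   1.]
[{"angular":[0.0, 0.0, 0.001],"slide":[0.019, 0.035, 0.059],"jaw":0.6},{"angular":[0.0, 0.0, 0.001],"slide":[0.019, 0.034, 0.059],"jaw":0.6},{"angular":[0.0, 0.001, 0.001],"slide":[0.019, 0.035, 0.058],"jaw":0.6},{"angular":[0.0, 0.0, 0.0],"slide":[0.0, 0.0, 0.07],"jaw":0.58},{"angular":[0.0, 0.0, 0.0],"slide":[0.0, 0.0, 0.07],"jaw":0.58},{"angular":[0.0, 0.0, 0.0],"slide":[0.0, 0.0, 0.025],"jaw":0.58},{"angular":[0.0, 0.0, 0.0],"slide":[0.0, 0.0, 0.025],"jaw":0.58},{"angular":[0.0, 0.0, 0.0],"slide":[0.0, 0.0, 0.009],"jaw":0.58},{"angular":[0.0, 0.0, 0.0],"slide":[0.0, 0.0, 0.009],"jaw":0.58}]

[0.51392776 0.181098   0.00617266] [-1.79921258e+02 -5.50187032e-02  1.12857086e+02]
```

step_arm --rows '[{"angular": [0,0,0.001],"slide": [0.019,0.035,0.059],"jaw": 0.6},{"angular": [0,0,0.001],"slide": [0.019,0.034,0.059],"jaw": 0.6},{"angular": [0,0.001,0.001],"slide": [0.019,0.035,0.058],"jaw": 0.6},{"angular": [0,0,0],"slide": [0,0,0.07],"jaw": 0.58},{"angular": [0,0,0],"slide": [0,0,0.07],"jaw": 0.58}]'

```text
time_s: 10.35
tool_pos: [0.5147, 0.1812, 0.0395]
tool_rot: [-180.0, -0.0, 112.8]
force: [1.0, -0.0, 0.9]
grip_width: 0.0511
grasp_force: 0.0
```

step_arm --rows '[{"angular": [0,0,0],"slide": [0,0,0.025],"jaw": 0.58},{"angular": [0,0,0],"slide": [0,0,0.025],"jaw": 0.58},{"angular": [0,0,0],"slide": [0,0,0.009],"jaw": 0.58},{"angular": [0,0,0],"slide": [0,0,0.009],"jaw": 0.58},{"angular": [0,0,0],"slide": [0,0,0],"jaw": 0.2},{"angular": [0,0,0],"slide": [0,0,0],"jaw": 0.2},{"angular": [0,0,0],"slide": [0,0,0],"jaw": 0.2},{"angular": [0,0,0],"slide": [0,0,0],"jaw": 0.2}]' --newtons 45

```text
time_s: 11.35
tool_pos: [0.514, 0.1829, 0.0063]
tool_rot: [-180.0, -0.1, 112.9]
force: [-0.4, -0.5, 1.9]
grip_width: 0.032
grasp_force: 45.0
```

```bash
python3 -c "
from cell import env
from h import *
state(env)"
```

```text
t 11.35 pos [0.514  0.1829 0.0063] rot [-1.7996e+02 -1.4000e-01  1.1294e+02] F [-0.4  -0.54  1.91] M [-0.01 -0.13  0.08] w 0.032 g 45.0 q [ 24.  29. -56. 109.  28.  57. -21.]
```

```bash
cat > dk.py <<'E'
from h import *
D=np.array([.5587,-.1775,0]); psi=9.0; OX=.0022; OZ=.0102
Rd=E(0,0,psi); R0=Ro.from_matrix(np.array([[0,1,0],[1,0,0],[0,0,-1]]).T)
def pose(yf,zf,al,th=18,dx=0):
    """TCP pose for flat-end centre at dock (dx,yf,zf) with slope al, roll th"""
    R=Rd*E(al,0,0)*E(0,-th,0)*R0
    ax=np.array([0,np.cos(np.radians(al)),np.sin(np.radians(al))])
    C=np.array([dx,yf,zf])/1000+.066*ax
    return D+Rd.apply(C)+R.apply([OX,0,OZ]),R
def inv(P,R,side=0):
    """cell flat end and stud tip in dock mm, from TCP pose"""
    C=P-R.apply([OX,0,OZ]); f=lambda x:(Rd.inv().apply(C+R.apply([x,0,0])-D)*1000).round(1)
    return f(-.066),f(.074)
def clear(P,R):
    s,u,w=np.meshgrid(np.linspace(-.0375,.0375,7),np.linspace(-.095,.095,60),[-.070,-.10],indexing="ij")
    X=Rd.inv().apply(P+R.apply(np.c_[s.ravel(),u.ravel(),w.ravel()])-D)*1000
    ins=(abs(X[:,0]+2)<68)&(abs(X[:,1])<105)
    lidx=62+(X[:,2]-60.5)*np.tan(1.95-np.pi/2)
    t=[P+R.apply([a,b,0]) for a in(-.01,.01) for b in(-.034,.034)]; tz=min(Rd.inv().apply(np.array(t)-D)[:,2])*1000
    print("walls z clr",(X[ins,2]-61).min().round(1),"lid clr",(lidx-X[:,0])[X[:,2]<190].min().round(1),"tips z",tz.round(1))
E
python3 - <<'E'
from dk import *
from cell import env
for a in[(-30,38,15),(-58.7,30,15),(-59.7,32,8),(-61,34.5,0),(-57,34,0)]: clear(*pose(*a))
P,R=state(env); print(inv(P,R))
q=E(180,0,112)
p1,r1=pose(-30,120,15)
plan(P,R,[(P+[0,0,.16],q,4,.2),([.44,.03,.24],E(180,0,105),4,.2),(p1,r1,5,.2),(p1,r1,2,.2)])
print(p1,r1.as_euler("xyz",degrees=True))
E
```

```text
walls z clr 24.0 lid clr 17.5 tips z 33.5
walls z clr 16.0 lid clr 14.3 tips z 25.5
walls z clr 15.3 lid clr 14.5 tips z 20.1
walls z clr 14.0 lid clr 14.1 tips z 14.3
walls z clr 13.5 lid clr 13.9 tips z 13.8
t 11.35 pos [0.514  0.1829 0.0063] rot [-1.7996e+02 -1.4000e-01  1.1294e+02] F [-0.4  -0.54  1.91] M [-0.01 -0.13  0.08] w 0.032 g 45.0 q [ 24.  29. -56. 109.  28.  57. -21.]
(array([ 28.7, 296.8,  16.4]), array([ -5. , 432.6,  16.7]))
[{"angular":[0.0, 0.0, 0.001],"slide":[0.0, 0.0, -0.08],"jaw":0.2},{"angular":[0.0, 0.0, 0.002],"slide":[0.0, 0.0, -0.08],"jaw":0.2},{"angular":[0.0, -0.001, 0.001],"slide":[0.001, 0.0, -0.08],"jaw":0.2},{"angular":[0.0, 0.0, 0.001],"slide":[0.0, 0.0, -0.08],"jaw":0.2},{"angular":[0.0, 0.0, 0.01],"slide":[-0.057, -0.063, -0.037],"jaw":0.2},{"angular":[0.0, 0.0, 0.01],"slide":[-0.059, -0.061, -0.037],"jaw":0.2},{"angular":[0.0, 0.0, 0.009],"slide":[-0.061, -0.06, -0.036],"jaw":0.2},{"angular":[0.0, 0.0, 0.01],"slide":[-0.063, -0.057, -0.037],"jaw":0.2},{"angular":[-0.021, 0.016, 0.009],"slide":[-0.077, 0.027, 0.045],"jaw":0.2},{"angular":[-0.021, 0.015, 0.009],"slide":[-0.079, 0.027, 0.042],"jaw":0.2}]

[{"angular":[-0.02, 0.016, 0.01],"slide":[-0.08, 0.026, 0.041],"jaw":0.2},{"angular":[-0.021, 0.015, 0.009],"slide":[-0.081, 0.026, 0.038],"jaw":0.2},{"angular":[-0.021, 0.016, 0.009],"slide":[-0.082, 0.026, 0.036],"jaw":0.2},{"angular":[0.0, 0.0, 0.0],"slide":[0.0, 0.0, 0.0],"jaw":0.2},{"angular":[0.0, 0.0, 0.0],"slide":[0.0, 0.0, 0.0],"jaw":0.2}]

[ 0.55594542 -0.13904276  0.12832929] [161.97608858 -15.06316885  99.02712891]
[ 0.55580814 -0.13909264  0.12828123] [162. -15.  99.]
```

step_arm --rows '[{"angular": [0,0,0.001],"slide": [0,0,-0.08],"jaw": 0.2},{"angular": [0,0,0.002],"slide": [0,0,-0.08],"jaw": 0.2},{"angular": [0,-0.001,0.001],"slide": [0.001,0,-0.08],"jaw": 0.2},{"angular": [0,0,0.001],"slide": [0,0,-0.08],"jaw": 0.2},{"angular": [0,0,0.01],"slide": [-0.057,-0.063,-0.037],"jaw": 0.2},{"angular": [0,0,0.01],"slide": [-0.059,-0.061,-0.037],"jaw": 0.2},{"angular": [0,0,0.009],"slide": [-0.061,-0.06,-0.036],"jaw": 0.2},{"angular": [0,0,0.01],"slide": [-0.063,-0.057,-0.037],"jaw": 0.2},{"angular": [-0.021,0.016,0.009],"slide": [-0.077,0.027,0.045],"jaw": 0.2},{"angular": [-0.021,0.015,0.009],"slide": [-0.079,0.027,0.042],"jaw": 0.2}]'

```text
time_s: 12.6
tool_pos: [0.4868, -0.0394, 0.1953]
tool_rot: [172.5, -5.5, 102.1]
force: [1.5, 0.1, -2.4]
grip_width: 0.0316
grasp_force: 45.0
```

step_arm --rows '[{"angular": [-0.02,0.016,0.01],"slide": [-0.08,0.026,0.041],"jaw": 0.2},{"angular": [-0.021,0.015,0.009],"slide": [-0.081,0.026,0.038],"jaw": 0.2},{"angular": [-0.021,0.016,0.009],"slide": [-0.082,0.026,0.036],"jaw": 0.2},{"angular": [0,0,0],"slide": [0,0,0],"jaw": 0.2},{"angular": [0,0,0],"slide": [0,0,0],"jaw": 0.2},{"angular": [0,0,0],"slide": [0,0,0],"jaw": 0.2}]'

```text
time_s: 13.35
tool_pos: [0.5558, -0.1376, 0.1286]
tool_rot: [162.0, -15.0, 99.2]
force: [-0.1, -0.7, -2.1]
grip_width: 0.0315
grasp_force: 45.0
```

Run:
```python
from dk import *
from cell import env
P,R=state(env); a,b=inv(P,R); print(a,b)
ims=[]
for n in("top","scene","wrist"):
    i=env.camera_info(n); uv=proj(i,D+Rd.apply(np.array([a,b])/1000)); print(n,uv.round(1)); np.savez(n+"3.npz",**i)
    im=env.read_camera(n)[:,:,::-1]; m=uv.mean(0).astype(int) if n!="wrist" else [340,150]
    x,y=max(m[0]-66,0),max(m[1]-50,0)
    if n=="wrist": ims.append(cv2.resize(im[:300],(800,375)))
    else: print("crop",x,y); ims.append(cv2.resize(im[y:y+75,x:x+133],(400,225),interpolation=cv2.INTER_CUBIC))
cv2.imwrite("pics/c3.png",np.vstack([np.hstack(ims[:2]),ims[2]]))
plan(P,R,[(*pose(-30,38,15),5,.2),(*pose(-45,34,15),2,.2)])
```

```text
t 13.35 pos [ 0.5558 -0.1376  0.1286] rot [162.01 -14.99  99.17] F [-0.1  -0.66 -2.14] M [-0.42  0.34 -0.01] w 0.0315 g 44.99 q [ 68.  13. -47. 109. -15.  55.  37.]
[  0.5 -28.5 120.4] [1.000e-01 1.067e+02 1.566e+02]
top [[420.9 190.7]
 [376.2 195.2]]
crop 332 142
scene [[389.1 154. ]
 [359.4 162.6]]
crop 308 108
wrist [[320.7 343.1]
 [320.8 112.4]]
[{"angular":[0.0, 0.0, 0.0],"slide":[-0.009, -0.01, 0.03],"jaw":0.2},{"angular":[0.0, 0.0, 0.0],"slide":[-0.009, -0.01, 0.03],"jaw":0.2},{"angular":[0.0, 0.0, 0.001],"slide":[-0.009, -0.01, 0.03],"jaw":0.2},{"angular":[0.0, 0.0, 0.0],"slide":[-0.009, -0.009, 0.03],"jaw":0.2},{"angular":[0.0, 0.0, 0.0],"slide":[-0.01, -0.01, 0.03],"jaw":0.2},{"angular":[0.0, 0.0, 0.0],"slide":[-0.015, 0.0, 0.0],"jaw":0.2},{"angular":[0.0, 0.0, 0.0],"slide":[-0.016, 0.0, 0.0],"jaw":0.2}]

[ 0.55828069 -0.15413398  0.04245285] [162.05679435 -15.04519078  98.99630128]
```

View pics/c3.png

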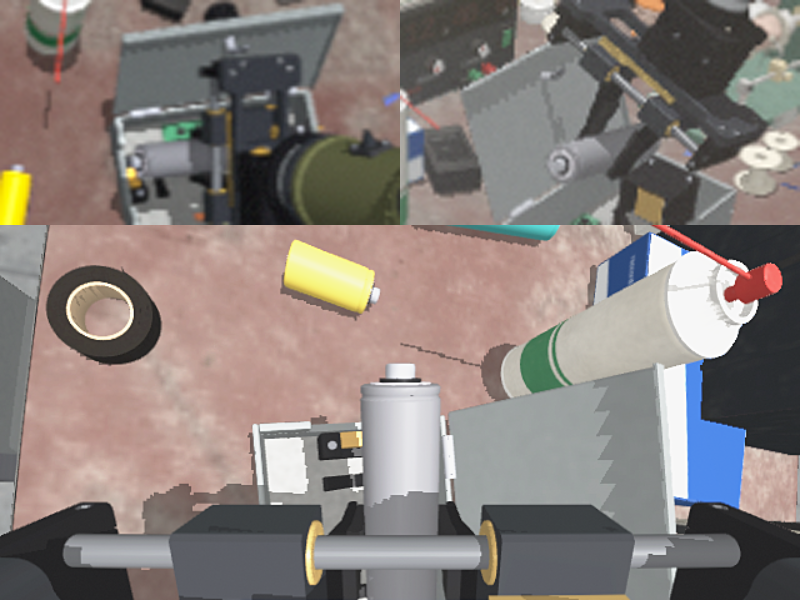

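Cell is held straight: stud tip at wrist px (320,111) vs predicted (321,112). Dock front-left top corner is at px about (203,160); check it against the fit.

Run:
```python
from dk import *
i=dict(np.load("wrist3.npz")); print(proj(i,D+Rd.apply(np.array([[-66,100,60],[62,100,60],[-31,100,60],[-66,60,60]])/1000)).round(1))
t=dict(np.load("top3.npz")); u=proj(t,D+Rd.apply(np.array([[-66,100,60],[62,100,60],[62,-100,60]])/1000)); print(u.round(1), ((u-[332,142])*3).round())
# fine corner crop
im=cv2.imread("pics/t2.png"); g=im[130:260,355:470]; 
ls=proj(t,D+Rd.apply(np.array([[-66,100,60],[-66,-100,60],[62,100,60],[62,-100,60],[-24,76,41],[24,76,41],[-10,76,41],[10,76,41],[-24,-42,60],[24,-42,60]])/1000))
v=cv2.resize(g,None,fx=5,fy=4.5,interpolation=cv2.INTER_CUBIC)
for p in ls: cv2.drawMarker(v,tuple(np.round(((p+.5-[355,130])*[5,4.5])).astype(int)),(0,0,255),cv2.MARKER_CROSS,10,1)
cv2.imwrite("pics/chk.png",v)
```

```text
[[200.  156.8]
 [355.4 151.1]
 [247.4 155. ]
 [204.2 209.6]]
[[377.  221.8]
 [370.2 180.2]
 [434.8 171.4]] [[135. 239.]
 [115. 115.]
 [308.  88.]]
```

View pics/chk.png

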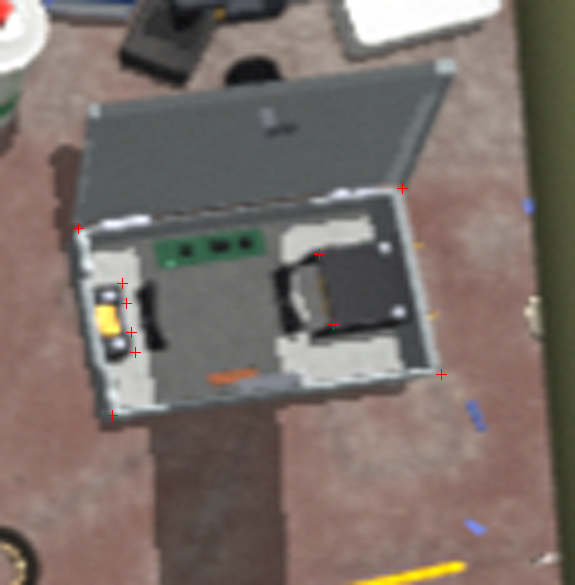

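Marks sit within about 1 px of the walls, block and hood, so the fit is good. Entering under the hood.

step_arm --rows '[{"angular": [0,0,0],"slide": [-0.009,-0.01,0.03],"jaw": 0.2},{"angular": [0,0,0],"slide": [-0.009,-0.01,0.03],"jaw": 0.2},{"angular": [0,0,0.001],"slide": [-0.009,-0.01,0.03],"jaw": 0.2},{"angular": [0,0,0],"slide": [-0.009,-0.009,0.03],"jaw": 0.2},{"angular": [0,0,0],"slide": [-0.01,-0.01,0.03],"jaw": 0.2},{"angular": [0,0,0],"slide": [0,0,0],"jaw": 0.2},{"angular": [0,0,0],"slide": [-0.015,0,0],"jaw": 0.2},{"angular": [0,0,0],"slide": [-0.008,0,0],"jaw": 0.2},{"angular": [0,0,0],"slide": [0,0,0],"jaw": 0.2}]'

```text
time_s: 14.62
tool_pos: [0.5576, -0.1528, 0.043]
tool_rot: [162.0, -15.1, 98.8]
force: [0.2, 0.0, -2.2]
grip_width: 0.0322
grasp_force: 45.0
```

Run:
```python
from dk import *
from cell import env
P,R=state(env); print(inv(P,R))
plan(P,R,[(*pose(-48,32.5,15),2,.2),(*pose(-58.7,30,15),4,.2)])
```

```text
t 14.625 pos [ 0.5576 -0.1528  0.043 ] rot [162.05 -15.09  98.77] F [ 0.2   0.04 -2.19] M [-0.49  0.31 -0.02] w 0.0322 g 44.99 q [ 66.  22. -45. 112. -10.  46.  37.]
(array([ -0.6, -43.8,  34.6]), array([-0.1, 91.4, 71.1]))
[{"angular":[0.0, 0.0, -0.001],"slide":[-0.005, 0.0, 0.001],"jaw":0.2},{"angular":[0.0, 0.0, 0.0],"slide":[-0.004, 0.0, 0.001],"jaw":0.2},{"angular":[0.0, 0.0, 0.0],"slide":[-0.006, 0.0, 0.0],"jaw":0.2},{"angular":[0.0, 0.0, 0.0],"slide":[-0.005, 0.0, 0.0],"jaw":0.2},{"angular":[0.0, 0.0, 0.0],"slide":[-0.006, 0.0, 0.0],"jaw":0.2},{"angular":[0.0, 0.0, 0.0],"slide":[-0.005, 0.0, 0.0],"jaw":0.2}]

[ 0.56022272 -0.16726219  0.0380959 ] [162.0026961  -15.03617623  98.94649371]
```

step_arm --rows '[{"angular": [0,0,-0.001],"slide": [-0.005,0,0.001],"jaw": 0.2},{"angular": [0,0,0],"slide": [-0.004,0,0.001],"jaw": 0.2},{"angular": [0,0,0],"slide": [-0.006,0,0],"jaw": 0.2},{"angular": [0,0,0],"slide": [-0.005,0,0],"jaw": 0.2}]'

```text
time_s: 15.12
tool_pos: [0.5591, -0.1598, 0.0393]
tool_rot: [162.0, -15.2, 99.1]
force: [-0.9, 3.7, -0.5]
grip_width: 0.0318
grasp_force: 45.0
```

step_arm --rows '[{"angular": [0,0,0],"slide": [-0.006,0,0],"jaw": 0.2},{"angular": [0,0,0],"slide": [-0.005,0,0],"jaw": 0.2},{"angular": [0,0,0],"slide": [0,0,0],"jaw": 0.2}]'

```text
time_s: 15.5
tool_pos: [0.5599, -0.1647, 0.0378]
tool_rot: [162.0, -15.2, 99.1]
force: [0.3, 6.1, 0.3]
grip_width: 0.0318
grasp_force: 45.0
```

Run:
```python
from dk import *
from cell import env
P,R=state(env); print(inv(P,R))
plan(P,R,[(*pose(-60,31.5,8),4,.2),(*pose(-61,33.5,2),4,.2)])
```

```text
t 15.5 pos [ 0.5599 -0.1647  0.0378] rot [162.05 -15.18  99.1 ] F [0.32 6.13 0.33] M [0.59 0.25 0.35] w 0.0318 g 45.0 q [ 66.  23. -44. 110.  -9.  46.  38.]
(array([  0.2, -55.9,  29.3]), array([-0.1, 79.2, 65.9]))
[{"angular":[0.0, -0.01, -0.003],"slide":[-0.003, -0.001, 0.002],"jaw":0.2},{"angular":[0.0, -0.009, -0.003],"slide":[-0.002, -0.001, 0.003],"jaw":0.2},{"angular":[0.0, -0.01, -0.003],"slide":[-0.002, -0.001, 0.003],"jaw":0.2},{"angular":[0.0, -0.009, -0.003],"slide":[-0.003, 0.0, 0.002],"jaw":0.2},{"angular":[0.0, -0.008, -0.002],"slide":[-0.001, -0.001, 0.003],"jaw":0.2},{"angular":[0.0, -0.008, -0.003],"slide":[-0.001, -0.001, 0.002],"jaw":0.2},{"angular":[0.0, -0.008, -0.002],"slide":[-0.001, -0.001, 0.003],"jaw":0.2},{"angular":[0.0, -0.008, -0.003],"slide":[0.0, -0.001, 0.002],"jaw":0.2}]

[ 0.56040804 -0.16940202  0.02609608] [162.07069534  -1.97625109  98.9825485 ]
```

step_arm --rows '[{"angular": [0,0,0],"slide": [-0.005,0,0],"jaw": 0.2},{"angular": [0,0,0],"slide": [-0.005,0,0],"jaw": 0.2},{"angular": [0,0,0],"slide": [0,0,0],"jaw": 0.2}]'

```text
time_s: 15.88
tool_pos: [0.5606, -0.1684, 0.0365]
tool_rot: [162.1, -15.3, 99.2]
force: [-0.8, 6.6, 0.3]
grip_width: 0.032
grasp_force: 45.0
```

Run:
```python
from dk import *
from cell import env
P,R=state(env); print(inv(P,R))
```

```text
t 15.875 pos [ 0.5606 -0.1684  0.0365] rot [162.06 -15.25  99.15] F [-0.83  6.59  0.32] M [0.88 0.29 0.43] w 0.032 g 45.0 q [ 66.  23. -44. 110.  -9.  46.  38.]
(array([  0.3, -59.7,  27.9]), array([-0.1, 75.4, 64.8]))
```

Run:
```python
from dk import *
from cell import env
im=env.read_camera("wrist")[:,:,::-1].copy(); cv2.imwrite("pics/w4.png",im)
old=cv2.resize(cv2.imread("pics/c3.png")[225:],(640,300))
t=old[106:150,287:354]; r=cv2.matchTemplate(im[60:220,240:400],t,cv2.TM_CCOEFF_NORMED); _,s,_,l=cv2.minMaxLoc(r); print(s,l[0]+240-287,l[1]+60-106)
for x in(320,305,335): print(x,"old",old[100:140:2,x].mean(1).astype(int).tolist()); print("   new",im[100:140:2,x].mean(1).astype(int).tolist())
state(env)
```

```text
0.6509615778923035 -1 0
320 old [165, 166, 164, 164, 162, 178, 248, 245, 245, 245, 247, 223, 69, 217, 184, 208, 220, 214, 206, 217]
   new [220, 220, 220, 220, 220, 228, 245, 244, 245, 245, 248, 173, 64, 255, 159, 223, 215, 206, 204, 220]
305 old [171, 171, 170, 171, 172, 168, 166, 163, 161, 162, 166, 114, 31, 195, 164, 185, 189, 186, 178, 190]
   new [221, 222, 222, 223, 224, 225, 231, 138, 112, 115, 74, 76, 27, 255, 152, 186, 183, 180, 176, 193]
335 old [99, 163, 162, 162, 164, 164, 168, 167, 165, 161, 163, 117, 41, 204, 157, 214, 219, 215, 209, 219]
   new [79, 77, 213, 249, 246, 246, 250, 214, 85, 93, 94, 68, 31, 255, 160, 220, 215, 209, 209, 218]
t 15.925 pos [ 0.5605 -0.1684  0.0365] rot [162.07 -15.25  99.16] F [-0.99  7.18  0.53] M [0.88 0.3  0.47] w 0.0318 g 45.0 q [ 66.  23. -44. 110.  -9.  46.  38.]
```

Run:
```python
from dk import *
from cell import env
i=env.camera_info("wrist"); np.savez("w4.npz",**i); im=cv2.imread("pics/w4.png")
x0,y0,k=190,70,3.3
v=cv2.resize(im[y0:y0+170,x0:x0+240],None,fx=k,fy=k,interpolation=cv2.INTER_CUBIC)
pts=np.array([[-66,100,60],[-31,100,60],[-31,100,41],[31,100,41],[31,100,60],[62,100,60],[-24,76,41],[-10,76,41],[10,76,41],[24,76,41]])/1000
for p in proj(i,D+Rd.apply(pts)): print(p.round(1)); cv2.drawMarker(v,tuple(np.round((p+.5-[x0,y0])*k).astype(int)),(0,0,255),cv2.MARKER_CROSS,12,1)
cv2.imwrite("pics/w4c.png",v)
```

```text
[175.9  62. ]
[253.9  65.6]
[251.2  80.7]
[354.5  84.6]
[368.5  71.7]
[416.3  74.6]
[267.3 123.9]
[291.9 123.7]
[325.1 123.6]
[347.  123.5]
```

View pics/w4c.png

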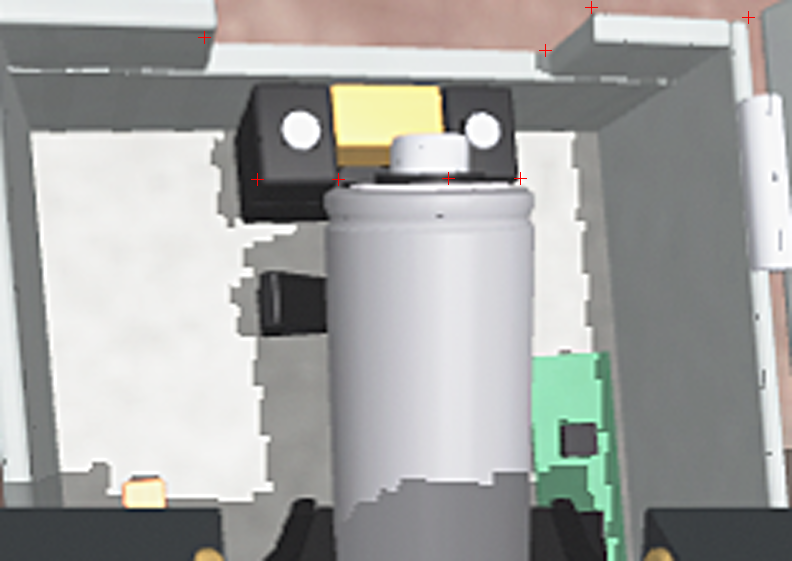

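The picture shows slot edges at canvas (335/443,180) vs marks (338/448,179), and wall edges about 1 mm towards -y. I'll shift the dock estimate slightly and tip down in stages.

```bash
sed -i 's/^D=.*/D=np.array([.5587-.0007*.988+.001*.156,-.1775-.0007*.156-.001*.988,0]); psi=9.0; OX=.0022; OZ=.0102/' dk.py
python3 - <<'E'
from dk import *
from cell import env
P,R=state(env); print(inv(P,R))
plan(P,R,[(*pose(-59.9,31,9),4,.2),(*pose(-61,33.5,2),5,.2)])
E
```

```text
t 15.925 pos [ 0.5605 -0.1684  0.0365] rot [162.07 -15.25  99.16] F [-0.99  7.18  0.53] M [0.88 0.3  0.47] w 0.0318 g 45.0 q [ 66.  23. -44. 110.  -9.  46.  38.]
(array([  1. , -58.6,  27.9]), array([ 0.6, 76.4, 64.7]))
[{"angular":[0.0, -0.008, -0.002],"slide":[-0.001, -0.001, 0.002],"jaw":0.2},{"angular":[0.0, -0.009, -0.003],"slide":[-0.001, -0.001, 0.002],"jaw":0.2},{"angular":[0.0, -0.008, -0.002],"slide":[-0.001, -0.001, 0.002],"jaw":0.2},{"angular":[-0.001, -0.008, -0.003],"slide":[0.0, -0.001, 0.001],"jaw":0.2},{"angular":[0.0, -0.008, -0.002],"slide":[-0.001, -0.001, 0.003],"jaw":0.2},{"angular":[0.0, -0.007, -0.003],"slide":[-0.001, 0.0, 0.002],"jaw":0.2},{"angular":[0.0, -0.007, -0.002],"slide":[-0.001, -0.001, 0.002],"jaw":0.2},{"angular":[0.0, -0.008, -0.003],"slide":[-0.001, -0.001, 0.002],"jaw":0.2},{"angular":[0.0, -0.007, -0.002],"slide":[-0.001, -0.001, 0.002],"jaw":0.2}]

[ 0.55988878 -0.17090438  0.02622523] [161.92130605  -2.04233706  99.02445084]
```

step_arm --rows '[{"angular": [0,-0.008,-0.002],"slide": [-0.001,-0.001,0.002],"jaw": 0.2},{"angular": [0,-0.009,-0.003],"slide": [-0.001,-0.001,0.002],"jaw": 0.2},{"angular": [0,-0.008,-0.002],"slide": [-0.001,-0.001,0.002],"jaw": 0.2},{"angular": [-0.001,-0.008,-0.003],"slide": [0,-0.001,0.001],"jaw": 0.2}]'

```text
time_s: 16.42
tool_pos: [0.5604, -0.1685, 0.0323]
tool_rot: [161.9, -9.0, 99.1]
force: [2.1, 8.3, -3.2]
grip_width: 0.0319
grasp_force: 45.0
```

step_arm --rows '[{"angular": [0,-0.008,-0.002],"slide": [-0.001,-0.001,0.003],"jaw": 0.2},{"angular": [0,-0.007,-0.003],"slide": [-0.001,0,0.002],"jaw": 0.2},{"angular": [0,0,0],"slide": [0,0,0],"jaw": 0.2}]'

```text
time_s: 16.8
tool_pos: [0.5606, -0.1685, 0.0296]
tool_rot: [161.9, -6.2, 99.1]
force: [0.4, 8.2, -1.5]
grip_width: 0.032
grasp_force: 45.0
```

Run:
```python
from dk import *
from cell import env
P,R=state(env); print(inv(P,R))
plan(P,R,[(*pose(-61,33.5,2),4,.2),(*pose(-61,34,0),2,.2)])
```

```text
t 16.8 pos [ 0.5606 -0.1685  0.0296] rot [161.89  -6.17  99.14] F [ 0.39  8.23 -1.49] M [1.39 0.11 0.58] w 0.032 g 45.0 q [ 61.  18. -42. 115.  -3.  39.  32.]
(array([  1. , -59.2,  31.9]), array([ 0.7, 80. , 47. ]))
[{"angular":[0.0, -0.006, -0.002],"slide":[-0.001, -0.001, 0.001],"jaw":0.2},{"angular":[0.0, -0.005, -0.001],"slide":[-0.001, -0.001, 0.002],"jaw":0.2},{"angular":[0.0, -0.006, -0.002],"slide":[-0.002, -0.001, 0.001],"jaw":0.2},{"angular":[0.001, -0.005, -0.001],"slide":[-0.001, -0.001, 0.002],"jaw":0.2},{"angular":[0.0, -0.006, -0.002],"slide":[0.0, 0.0, 0.001],"jaw":0.2},{"angular":[0.0, -0.005, -0.002],"slide":[0.0, -0.001, 0.002],"jaw":0.2}]

[ 0.55998715 -0.17078234  0.02437081] [1.62081775e+02 3.53987169e-02 9.90155385e+01]
```

step_arm --rows '[{"angular": [0,-0.006,-0.002],"slide": [-0.001,-0.001,0.001],"jaw": 0.2},{"angular": [0,-0.005,-0.001],"slide": [-0.001,-0.001,0.002],"jaw": 0.2},{"angular": [0,-0.006,-0.002],"slide": [-0.001,-0.001,0.001],"jaw": 0.2},{"angular": [0.001,-0.005,-0.001],"slide": [-0.001,-0.001,0.002],"jaw": 0.2},{"angular": [0,0,0],"slide": [0,0,0],"jaw": 0.2}]'

```text
time_s: 17.42
tool_pos: [0.5609, -0.17, 0.0264]
tool_rot: [162.0, -2.1, 99.0]
force: [1.9, 9.8, -0.3]
grip_width: 0.0317
grasp_force: 45.0
```

step_arm --rows '[{"angular": [0,-0.006,-0.002],"slide": [0,0,0.001],"jaw": 0.2},{"angular": [0,-0.005,-0.002],"slide": [0,0,0.002],"jaw": 0.2},{"angular": [0,0,0],"slide": [0,0,0],"jaw": 0.2}]'

```text
time_s: 17.8
tool_pos: [0.5613, -0.1707, 0.0251]
tool_rot: [162.0, 0.1, 99.0]
force: [0.1, 9.0, 0.5]
grip_width: 0.0315
grasp_force: 45.0
```

Run:
```python
from dk import *
from cell import env
P,R=state(env); print(inv(P,R))
```

```text
t 17.8 pos [ 0.5613 -0.1707  0.0251] rot [1.6198e+02 8.0000e-02 9.8960e+01] F [0.09 9.03 0.51] M [1.8  0.03 0.59] w 0.0315 g 44.99 q [ 56.  16. -40. 117.   3.  34.  25.]
(array([  1.2, -60.9,  34.9]), array([ 1.3, 79.1, 34.7]))
```

step_arm --rows '[{"angular": [0,0,0],"slide": [0,-0.003,0.001],"jaw": 0.2},{"angular": [0,0,0],"slide": [0.003,0,0],"jaw": 0.2},{"angular": [0,0,0],"slide": [0.003,0,0],"jaw": 0.2},{"angular": [0,0,0],"slide": [0,0,0],"jaw": 0.2}]'

```text
time_s: 18.3
tool_pos: [0.5611, -0.1701, 0.0252]
tool_rot: [161.8, 0.2, 98.9]
force: [3.1, 5.1, 0.8]
grip_width: 0.0323
grasp_force: 45.0
```

Run:
```python
from dk import *
from cell import env
P,R=state(env); print(inv(P,R))
```

```text
t 18.3 pos [ 0.5611 -0.1701  0.0252] rot [161.81   0.23  98.86] F [3.1  5.14 0.83] M [ 1.07 -0.31  0.43] w 0.0323 g 45.0 q [ 56.  15. -40. 118.   3.  34.  25.]
(array([  0.9, -60.2,  35.2]), array([ 1.2, 79.8, 34.6]))
```

step_arm --rows '[{"angular": [0,0,0],"slide": [0,0,0],"jaw": 0.2},{"angular": [0,0,0],"slide": [0,0,0],"jaw": 0.2},{"angular": [0,0,0],"slide": [0,0,0],"jaw": 0.2}]' --newtons 4

```text
time_s: 18.68
tool_pos: [0.561, -0.1701, 0.0252]
tool_rot: [161.8, 0.2, 98.9]
force: [1.9, 5.8, 1.4]
grip_width: 0.0331
grasp_force: 4.0
```

Run:
```python
from dk import *
from cell import env
P,R=state(env); print(inv(P,R))
```

```text
t 18.675 pos [ 0.561  -0.1701  0.0252] rot [161.81   0.22  98.86] F [1.86 5.81 1.36] M [ 1.05 -0.38  0.34] w 0.0331 g 4.01 q [ 56.  15. -40. 118.   3.  34.  25.]
(array([  0.8, -60.2,  35.2]), array([ 1.2, 79.8, 34.6]))
```

step_arm --rows '[{"angular": [0,0,0],"slide": [0,0,0],"jaw": 0.45},{"angular": [0,0,0],"slide": [0,0,0],"jaw": 0.5},{"angular": [0,0,0],"slide": [0,0,0],"jaw": 0.53},{"angular": [0,0,0],"slide": [0,0,0],"jaw": 0.53}]'

```text
time_s: 19.18
tool_pos: [0.5584, -0.1719, 0.0237]
tool_rot: [162.1, 0.2, 98.7]
force: [-0.2, 0.3, 0.5]
grip_width: 0.0456
grasp_force: 0.0
```

Run:
```python
from dk import *
from cell import env
P,R=state(env); print(inv(P,R))
im=env.read_camera("wrist")[:,:,::-1].copy(); cv2.imwrite("pics/w5.png",im)
i=env.camera_info("wrist"); np.savez("w5.npz",**i)
print(proj(i,D+Rd.apply(np.array([[0,83,34],[-10,83,34],[10,83,34],[0,76,41],[0,75,50.5],[-31,100,41]])/1000)).round(1))
for x in (295,305,315,325): print(x,im[60:150:2,x].mean(1).astype(int).tolist())
```

```text
t 19.175 pos [ 0.5584 -0.1719  0.0237] rot [162.07   0.21  98.73] F [-0.22  0.34  0.45] M [-0.06  0.26  0.  ] w 0.0456 g 0.0 q [ 56.  15. -40. 118.   3.  34.  25.]
(array([ -2.2, -61.5,  33.6]), array([-1.6, 78.5, 33.1]))
[[324.4 104.1]
 [305.  103.9]
 [343.1 104.3]
 [329.  118.7]
 [336.  121.2]
 [261.3  61.9]]
295 [163, 161, 241, 234, 234, 234, 234, 243, 86, 74, 87, 103, 103, 103, 105, 91, 251, 252, 247, 247, 247, 251, 226, 104, 111, 111, 111, 112, 92, 53, 154, 111, 105, 105, 107, 122, 112, 108, 108, 108, 107, 112, 112, 113, 112]
305 [162, 156, 231, 233, 233, 234, 234, 240, 117, 86, 78, 102, 100, 99, 100, 100, 98, 83, 157, 248, 226, 93, 101, 103, 101, 102, 103, 104, 83, 44, 161, 129, 165, 162, 160, 157, 161, 162, 164, 164, 164, 164, 164, 163, 163]
315 [157, 151, 197, 234, 233, 232, 233, 238, 146, 97, 227, 226, 226, 227, 227, 227, 227, 227, 227, 228, 231, 212, 121, 150, 147, 155, 154, 161, 68, 21, 252, 137, 192, 191, 188, 187, 188, 181, 191, 191, 192, 191, 191, 191, 191]
325 [155, 150, 166, 233, 230, 230, 231, 234, 178, 90, 224, 224, 224, 225, 225, 224, 224, 225, 225, 225, 228, 205, 235, 242, 242, 243, 246, 208, 88, 18, 254, 143, 219, 212, 206, 202, 204, 202, 217, 217, 218, 217, 216, 217, 217]
```

Run:
```python
from dk import *
im=cv2.imread("pics/w5.png"); i=dict(np.load("w5.npz"))
for y in(96,104,108,112,124,140): print(y,[(x,*im[y,x].tolist()) for x in range(296,360,4)])
for p in([-6,83,34],[6,83,34],[-6,80,40],[0,83,40],[6,79,38],[0,75,50.5],[-16.5,60,34],[16.5,60,34],[0,60,50.5]): print(p,proj(i,D+Rd.apply(np.array(p)/1000)).round(1))
```

```text
96 [(296, 247, 247, 247), (300, 247, 247, 247), (304, 255, 255, 255), (308, 100, 98, 98), (312, 172, 255, 255), (316, 189, 247, 247), (320, 186, 247, 247), (324, 184, 246, 247), (328, 181, 246, 247), (332, 179, 246, 247), (336, 175, 245, 247), (340, 172, 245, 247), (344, 170, 245, 247), (348, 179, 255, 255), (352, 37, 36, 35), (356, 75, 72, 73)]
104 [(296, 255, 255, 255), (300, 255, 255, 255), (304, 69, 66, 66), (308, 102, 101, 102), (312, 55, 75, 89), (316, 151, 141, 139), (320, 217, 202, 198), (324, 240, 228, 224), (328, 250, 240, 237), (332, 252, 242, 238), (336, 247, 232, 229), (340, 43, 59, 71), (344, 37, 40, 44), (348, 31, 22, 19), (352, 70, 68, 69), (356, 96, 95, 96)]
108 [(296, 111, 110, 111), (300, 108, 106, 107), (304, 105, 102, 104), (308, 105, 103, 104), (312, 42, 41, 42), (316, 168, 162, 160), (320, 225, 220, 219), (324, 242, 239, 238), (328, 245, 244, 243), (332, 245, 243, 242), (336, 244, 240, 240), (340, 38, 36, 38), (344, 39, 38, 39), (348, 39, 39, 39), (352, 71, 69, 70), (356, 97, 95, 96)]
112 [(296, 113, 111, 112), (300, 108, 106, 107), (304, 106, 104, 104), (308, 
[... 540 characters left out ...]
, 215, 215), (348, 214, 207, 208), (352, 205, 199, 201), (356, 186, 181, 180)]
140 [(296, 116, 113, 113), (300, 143, 139, 138), (304, 163, 158, 158), (308, 176, 171, 173), (312, 187, 182, 182), (316, 198, 191, 192), (320, 207, 201, 201), (324, 217, 213, 214), (328, 230, 226, 226), (332, 241, 240, 240), (336, 241, 238, 239), (340, 232, 229, 229), (344, 218, 215, 214), (348, 214, 208, 209), (352, 207, 201, 199), (356, 192, 184, 186)]
[-6, 83, 34] [[312.8 104. ]]
[6, 83, 34] [[335.7 104.2]]
[-6, 80, 40] [[316.5 110.1]]
[0, 83, 40] [[328.4 103.7]]
[6, 79, 38] [[338.5 112.3]]
[0, 75, 50.5] [[336.  121.2]]
[-16.5, 60, 34] [[293.2 151.7]]
[16.5, 60, 34] [[353.6 149.2]]
[0, 60, 50.5] [[335.7 154.4]]
```

Seated: the stud (px 315–338) lies in the slot with dark gaps on both sides, its tip touching the brass at row 103, as predicted. Retreat and go behind the lid.

Run:
```python
from dk import *
from cell import env
P,R=state(env)
A=P+R.apply([0,0,-.08]); V=E(180,0,99); d=lambda x,y,z:D+Rd.apply(np.array([x,y,z])/1000)
plan(P,R,[(P,R,1,.53),(A,R,4,.53),(d(0,-30,270),V,4,.2),(d(160,-50,270),V,4,0),(d(160,-50,150),V,3,0),(d(160,-50,150),V,2,0)])
```

```text
t 19.225 pos [ 0.5584 -0.1717  0.0237] rot [162.07   0.2   98.74] F [-0.13  0.2  -0.26] M [-0.06  0.25 -0.01] w 0.0455 g 0.0 q [ 56.  15. -40. 118.   3.  34.  25.]
[{"angular":[0.0, 0.0, 0.0],"slide":[0.0, 0.0, 0.0],"jaw":0.53},{"angular":[0.0, 0.0, 0.0],"slide":[0.0, 0.0, -0.04],"jaw":0.53},{"angular":[0.0, 0.0, 0.0],"slide":[0.0, 0.0, -0.04],"jaw":0.53},{"angular":[0.0, 0.0, 0.0],"slide":[0.0, 0.0, -0.04],"jaw":0.53},{"angular":[0.0, 0.0, 0.0],"slide":[0.0, 0.0, -0.04],"jaw":0.53},{"angular":[0.025, 0.0, 0.0],"slide":[-0.019, 0.037, -0.077],"jaw":0.2},{"angular":[0.025, 0.001, -0.001],"slide":[-0.019, 0.031, -0.08],"jaw":0.2},{"angular":[0.025, 0.0, 0.0],"slide":[-0.018, 0.025, -0.083],"jaw":0.2},{"angular":[0.025, 0.0, 0.0],"slide":[-0.019, 0.018, -0.084],"jaw":0.2},{"angular":[0.0, 0.0, 0.0],"slide":[-0.01, 0.08, 0.0],"jaw":0}]

[{"angular":[0.0, 0.0, 0.0],"slide":[-0.01, 0.08, 0.0],"jaw":0},{"angular":[0.0, 0.0, 0.0],"slide":[-0.01, 0.081, 0.0],"jaw":0},{"angular":[0.0, 0.0, 0.0],"slide":[-0.01, 0.08, 0.0],"jaw":0},{"angular":[0.0, 0.0, 0.0],"slide":[0.0, 0.0, 0.08],"jaw":0},{"angular":[0.0, 0.0, 0.0],"slide":[0.0, 0.0, 0.08],"jaw":0},{"angular":[0.0, 0.0, 0.0],"slide":[0.001, 0.0, 0.08],"jaw":0},{"angular":[0.0, 0.0, 0.0],"slide":[0.0, 0.0, 0.0],"jaw":0},{"angular":[0.0, 0.0, 0.0],"slide":[0.0, 0.0, 0.0],"jaw":0}]

[ 0.72407647 -0.20269581  0.15003889] [-1.79930377e+02  6.08408496e-02  9.89559889e+01]
```

step_arm --rows '[{"angular": [0,0,0],"slide": [0,0,0],"jaw": 0.53},{"angular": [0,0,0],"slide": [0,0,-0.03],"jaw": 0.53},{"angular": [0,0,0],"slide": [0,0,-0.04],"jaw": 0.53},{"angular": [0,0,0],"slide": [0,0,-0.045],"jaw": 0.53},{"angular": [0,0,0],"slide": [0,0,-0.045],"jaw": 0.53},{"angular": [0.025,0,0],"slide": [-0.019,0.037,-0.077],"jaw": 0.2},{"angular": [0.025,0.001,-0.001],"slide": [-0.019,0.031,-0.08],"jaw": 0.2},{"angular": [0.025,0,0],"slide": [-0.018,0.025,-0.083],"jaw": 0.2},{"angular": [0.025,0,0],"slide": [-0.019,0.018,-0.084],"jaw": 0.2}]'

```text
time_s: 20.35
tool_pos: [0.5626, -0.2081, 0.2734]
tool_rot: [-179.9, 0.1, 99.0]
force: [0.8, 1.3, 0.1]
grip_width: 0.0196
grasp_force: 0.0
```

Run:
```python
from dk import *
from cell import env
P,R=state(env); i=env.camera_info("wrist")
V=E(180,0,99); d=lambda x,y,z:D+Rd.apply(np.array([x,y,z])/1000)
plan(P,R,[(d(160,-50,270),V,4,0),(d(160,-50,150),V,3,0),(d(160,-50,150),V,2,0)])
```

```text
t 20.35 pos [ 0.5626 -0.2081  0.2734] rot [-1.7988e+02  1.2000e-01  9.8960e+01] F [0.82 1.33 0.07] M [ 0.01 -0.19 -0.04] w 0.0196 g 0.0 q [ 53.  15. -43.  85.  11.  84.  19.]
[{"angular":[0.0, 0.0, 0.0],"slide":[-0.01, 0.08, 0.002],"jaw":0},{"angular":[0.0, 0.0, 0.0],"slide":[-0.01, 0.08, 0.001],"jaw":0},{"angular":[0.0, 0.001, 0.0],"slide":[-0.01, 0.08, 0.002],"jaw":0},{"angular":[-0.001, 0.0, 0.0],"slide":[-0.01, 0.08, 0.001],"jaw":0},{"angular":[0.0, 0.0, 0.0],"slide":[0.0, 0.0, 0.08],"jaw":0},{"angular":[0.0, 0.0, 0.0],"slide":[0.0, 0.0, 0.08],"jaw":0},{"angular":[0.0, 0.0, 0.0],"slide":[0.0, 0.0, 0.08],"jaw":0},{"angular":[0.0, 0.0, 0.0],"slide":[0.0, 0.0, 0.0],"jaw":0},{"angular":[0.0, 0.0, 0.0],"slide":[0.0, 0.0, 0.0],"jaw":0}]

[ 0.72388419 -0.20282132  0.1500644 ] [ 1.79938234e+02 -5.86914532e-02  9.89639705e+01]
```

step_arm --rows '[{"angular": [0,0,0],"slide": [-0.01,0.08,0.002],"jaw": 0},{"angular": [0,0,0],"slide": [-0.01,0.08,0.001],"jaw": 0},{"angular": [0,0,0],"slide": [-0.01,0.08,0.002],"jaw": 0},{"angular": [0,0,0],"slide": [-0.01,0.08,0.001],"jaw": 0},{"angular": [0,0,0],"slide": [0,0,0],"jaw": 0},{"angular": [0,0,0],"slide": [0,0,0.08],"jaw": 0},{"angular": [0,0,0],"slide": [0,0,0.08],"jaw": 0},{"angular": [0,0,0],"slide": [0,0,0.08],"jaw": 0},{"angular": [0,0,0],"slide": [0,0,0],"jaw": 0}]'

```text
time_s: 21.48
tool_pos: [0.7204, -0.2036, 0.1445]
tool_rot: [-179.6, -0.0, 99.0]
force: [-0.8, -0.1, 0.5]
grip_width: 0.0002
grasp_force: 0.0
```

step_arm --rows '[{"angular": [0,0,0],"slide": [0,-0.02,0],"jaw": 0},{"angular": [0,0,0],"slide": [0,-0.025,0],"jaw": 0},{"angular": [0,0,0],"slide": [0,-0.025,0],"jaw": 0},{"angular": [0,0,0],"slide": [0,-0.025,0],"jaw": 0},{"angular": [0,0,0],"slide": [0,-0.025,0],"jaw": 0}]'

```text
time_s: 22.1
tool_pos: [0.6638, -0.2125, 0.1478]
tool_rot: [-180.0, 0.1, 99.0]
force: [0.7, -0.8, 1.4]
grip_width: 0.0007
grasp_force: 0.6
```

step_arm --rows '[{"angular": [0,0,0],"slide": [0,-0.025,0],"jaw": 0},{"angular": [0,0,0],"slide": [0,-0.025,0],"jaw": 0},{"angular": [0,0,0],"slide": [0,-0.025,0],"jaw": 0},{"angular": [0,0,0],"slide": [0,0,0],"jaw": 0}]'

```text
time_s: 22.6
tool_pos: [0.6262, -0.2188, 0.147]
tool_rot: [-179.9, 0.1, 98.9]
force: [0.4, -0.3, -0.5]
grip_width: 0.0005
grasp_force: 0.0
```

Run:
```python
from dk import *
from cell import env
P,R=state(env); print(Rd.inv().apply(P-D)*1000)
```

```text
t 22.6 pos [ 0.6262 -0.2188  0.147 ] rot [-1.7986e+02  7.0000e-02  9.8920e+01] F [ 0.42 -0.29 -0.55] M [-0.01 -0.08 -0.02] w 0.0005 g 0.0 q [ 47.  28. -41.  85.  19.  74.  13.]
[ 60.89642405 -50.35470743 146.9957311 ]
```

step_arm --rows '[{"angular": [0,0,0],"slide": [0,0.01,-0.08],"jaw": 0},{"angular": [0,0,0],"slide": [0,0,-0.08],"jaw": 0},{"angular": [0,0,0],"slide": [0,0,-0.08],"jaw": 0},{"angular": [0,0,0],"slide": [-0.08,0,-0.04],"jaw": 0},{"angular": [0,0,0],"slide": [-0.1,0,0],"jaw": 0},{"angular": [0,0,0],"slide": [-0.1,0,0],"jaw": 0},{"angular": [0,0,0],"slide": [-0.1,0,0],"jaw": 0},{"angular": [0,0,0],"slide": [0,0,0],"jaw": 0},{"angular": [0,0,0],"slide": [0,0,0],"jaw": 0}]'

```text
time_s: 23.72
tool_pos: [0.6626, -0.4039, 0.2866]
tool_rot: [-179.9, -0.1, 99.0]
force: [0.4, -0.0, 0.4]
grip_width: 0.0002
grasp_force: 0.0
```

Run:
```python
from dk import *
from cell import env
state(env)
for n in("scene","top"):
    im=env.read_camera(n)[:,:,::-1].copy(); cv2.imwrite(f"pics/{n}9.png",im)
    o=cv2.imread(f"pics/{n}0.png"); i=env.camera_info(n)
    m=np.zeros(im.shape[:2],np.uint8); q=proj(i,D+Rd.apply(np.array([[60,100,66],[60,-100,66],[-66,-100,66],[-66,100,66]])/1000))
    cv2.fillConvexPoly(m,q.astype(np.int32),1); df=cv2.absdiff(im,o).max(2)
    print(n,"lid diff: mean",df[m>0].mean().round(1),"frac>30",(df[m>0]>30).mean().round(3), "whole frac",(df>30).mean().round(3))
    # template match of lid patch old->new
    x0,y0=q.min(0).astype(int)+2; x1,y1=q.max(0).astype(int)-2
    r=cv2.matchTemplate(im[y0-15:y1+15,x0-15:x1+15],o[y0:y1,x0:x1],cv2.TM_CCOEFF_NORMED); _,s,_,l=cv2.minMaxLoc(r); print("  match",round(s,3),l[0]-15,l[1]-15)
    for nm,(x,y,z) in dict(short=(.445,.165,.02),tape=(.376,-.022,.015),can=(.698,0,.1)).items():
        u,v=proj(i,[[x,y,z]])[0].astype(int); print("  ",nm,df[v-14:v+14,u-14:u+14].mean().round(1))
```

```text
t 23.725 pos [ 0.6626 -0.4039  0.2866] rot [-1.7993e+02 -6.0000e-02  9.9020e+01] F [ 0.37 -0.05  0.36] M [ 0.04 -0.12  0.04] w 0.0002 g 0.0 q [ 48.  39. -38.  52.  23.  95.  28.]
scene lid diff: mean 7.6 frac>30 0.006 whole frac 0.086
  match 0.963 0 0
   short 7.9
   tape 6.0
   can 7.2
top lid diff: mean 2.5 frac>30 0.003 whole frac 0.122
  match 0.995 0 0
   short 3.6
   tape 2.0
   can 2.2
```

```bash
python3 -c "
from cell import env
print(env.sign_off())"
```

```text
the job is handed in; nothing more can be done
None
```

I handed the job in at about 24 s: the long cell is seated in the dock with its stud against the brass contact, the lid is shut, and the short cell, can and tape show no change in the final pictures (I did not check the multimeter); no verdict came back.

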